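# Change the batch in the bench steriliser

## Robot

A 6-joint arm with a two-finger parallel gripper is mounted at the origin on the work surface. World frame = base frame: x ahead of the robot, y to its left, z up, the work surface at z = 0. Lengths are in mm, angles in rad, forces in N, time in s.
With the tool pointing down it reaches from about 300 to 775 mm from the base axis. Payload 14.6 kg.
Tool frame: the origin (TCP) lies midway between the tips of the shut fingers; the grasp point (between the pads) lies 19 mm behind it (grip_depth is the distance from the TCP to the grasp point, in mm); z points along the fingers, y is the direction in which the jaws open and shut (so a half turn about z gives the same grasp; the last joint's range is limited). The gripper opens to 94 mm and grips with 3 to 60 N. Pads are 16 mm wide; open, the fingers measure 119 mm over their backs; the gripper's body (75 mm by 177 mm) begins 78 mm behind the grasp point.
Start: joints at [-1.26, 0.3, 1.521, -0, 1.321, -0.067], TCP at [202.874, -511.206, 205.446] pointing down, gripper open.
Joint ranges: [-3.03, 3.03], [-0.79, 2.21], [0.23, 2.52], [-1.04, 4.18], [0, 3.07], [-2.55, 2.55]. Speed limits (rad/s): [2.22, 2.22, 2.57, 3.14, 3.14, 3.14].

## Interface

Orientations are given as [roll, pitch, yaw] about the fixed x, y, z axes, in that order (R = Rz(yaw) Ry(pitch) Rx(roll)).
In Python, from cell import read_state, camera, camera_info, sign_off, grip_depth gives the robot as it stands.
- The arm moves only by the tool drive_tool, never from a script. Its argument "motion" is one flat list of numbers, 4 for each row, row after row: the shift along the tool's x, y, z in mm, then the turn about the tool's z in rad. A call has 1 to 8 rows; each row shifts and turns the pose as measured when the row begins, along the tool's axes as they then stand; what a row does not reach is not made up. A row lasts 1/12 s, in which the tool goes at most 41.7 mm and 7.16 degrees, less where a joint would pass 70% of its speed; a pose out of reach is approached as far as the arm can. A call is refused whole if a number of a shift passes 41.7 or a number of a turn 0.125, either way. A call with a gripper value outside its range is refused whole. "jaw" is the closure, from 0 (fully open) to 1 (shut), set as the call begins (left out, the last holds). The fingers move at their own pace and stop on an object; "grip_force" is the grip in N (left out, the last holds). Time passes only in rows, so rows that do not move let the fingers close. It gives the time, the measured TCP pose, the force and the opening at its end, in the units of the state.
- read_state(): the state, without advancing time (a new reading comes with each control period).
- camera(name): name is "side" or "top"; returns the picture (420x560x3 uint8, red, green, blue); there is no depth.
- camera_info(name): a dict with "fovy" (degrees; the focal length in pixels is half the picture's height over the tangent of half this angle, whatever the lens; pixels are square), "cx", "cy" (the principal point, pixels), "camera_from_world" (4x4, takes a point from world to camera coordinates). Camera axes: x right, y up, looking along -z (the intrinsics and any distortion apply to the point x, -y, -z); pixel columns grow to the right and rows downward; lengths in mm; the calibration is good to about 2 mm. A picture is of the moment at which its call begins. camera_info takes no time and is no camera call.
- sign_off(): hands the job in, once; it reports no verdict.
The state is a dict: "clock": time; "joints": joint angles; "qd": joint speeds; "effort": joint torques, N m; "eef_pos": TCP position; "eef_rot": TCP orientation; "wrist_force": force on the tool from outside, world axes, zero at the start; "moment": the same for the moment, N m; "finger_gap": finger opening in mm.
Only numpy, scipy, OpenCV 4.12 (cv2) and the standard library are available. Lean on these libraries where they do the work, as an engineer would, in place of code of your own. Each camera call takes 0.05 s, during which the arm holds its last target. There are 200 camera calls.

## Task

Change the batch in the small steel bench steriliser: slide its flat cover fully open, draw its tray out from under the fixed hood, set the two finished square jars from the tray side by side in the shallow white dish, and lay every steel canister and instrument case from the bench in the tray, lying down side by side. Then push the loaded tray fully home under the hood and slide the cover fully shut. Leave the bottle, the beaker and the white box where they stand.

Things in the scene. Friction and masses are not known exactly. Their poses are not given: they have to be found in the camera images.
- steriliser: low open steel trough fixed to the bench, turned up to 0.2 rad; origin at the trough's centre on the bench. Inside (its frame): x -101..101 mm, y -135..135 mm, floor at z 12, wall tops at z 64, walls 6 mm thick. A fixed hood roofs the +y half; the -y half is the loading well. Grey control block, 60 mm high, at y 141..221 mm
- hood_edge (a point): middle of the top edge of the fixed hood that looks to the loading well, at steriliser y +22 mm; the hood is a plate from z 58 to 64 mm that reaches from here to the +y end wall
- cover (a joint): flat steel cover (212 x 166 x 5 mm, top at z 70 mm) sliding along the steriliser's y on top of the walls: 0 m = fully shut over the loading well (hard stop), 0.16 m = fully open (hard stop), lying over the hood. Stays where it is left; about 3 N moves it. May start a few cm ajar
- cover_grip (a point): top centre of the cover's black grip, an upright bar 90 mm long (steriliser's x), 14 mm thick (steriliser's y), standing 34 mm above the cover; at steriliser y = -58 mm + the joint value, z 104 mm
- tray: loose aluminium tray, 0.5 kg, 3 mm play each side in the trough, axes as the steriliser's. Origin under the centre of its box: inside x -95..95, y -58..58 mm, floor 4 mm thick, walls 3 mm, tops at z 17. A tongue with the grip reaches to y -97 mm. Origin at steriliser y +74 mm when home (against the +y end wall), -38 mm fully drawn out, box clear of the hood. Starts nearly home
- tray_grip (a point): top centre of the tray's black grip, an upright block 16 mm thick (tray x), 30 mm long (tray y), its top 46 mm above the tray's underside (58 mm above the bench), reaching down to the tray floor; at tray y = -80 mm. The cover passes 7 mm above it
- canister1: square stainless canister lying down, 90 x 22 x 22 mm, dark cap at one end; origin at its centre, long axis = its x. One of the things to load; may be absent
- canister2: square stainless canister lying down, 90 x 22 x 22 mm, dark cap at one end; origin at its centre, long axis = its x. One of the things to load; may be absent
- case1: flat stainless instrument case lying down, 90 x 28 x 18 mm (18 high); origin at its centre, long axis = its x. One of the things to load; may be absent
- case2: flat stainless instrument case lying down, 90 x 28 x 18 mm (18 high); origin at its centre, long axis = its x. One of the things to load; may be absent
- jar1: finished square stainless jar with a round lid line on top, 44 x 44 x 34 mm high, origin at its centre, sides along its x and y; starts standing in the tray, about 42 mm either side of its middle, under cover and hood. 0.25 kg
- jar2: finished square stainless jar with a round lid line on top, 44 x 44 x 34 mm high, origin at its centre, sides along its x and y; starts standing in the tray, about 42 mm either side of its middle, under cover and hood. 0.25 kg
- dish: shallow open white dish fixed to the bench, 170 (its x) x 110 (its y) x 16 mm high, walls and floor 4 mm thick; origin at the centre of its underside; the jars go in it
- reagent: amber reagent bottle, 66 mm diameter, 140 mm high, standing; origin at the centre of its underside; leave alone
- beaker: glass beaker, 80 mm diameter, 95 mm high, standing; origin at the centre of its underside; leave alone
- tipbox: closed white plastic box, 120 x 85 x 60 mm; origin at the centre of its underside; leave alone
There are look-alikes about, which are no part of the job. Leave any blue or turquoise look-alike of the canister2 alone.

How it is judged (in metres and radians):
On the way, in this order (a step that is already met when the one before it is completed fails the run):
1. the cover is slid fully open (value of joint cover above 0.148 m), for 0.2 s.
2. the two jars stand in the dish and every canister and case present lies in the tray, all let go (x of jar1 in the frame of dish between -0.075 and 0.075 m and y of jar1 in the frame of dish between -0.045 and 0.045 m and z of jar1 in the frame of dish between 0.008 and 0.035 m and x of jar2 in the frame of dish between -0.075 and 0.075 m and y of jar2 in the frame of dish between -0.045 and 0.045 m and z of jar2 in the frame of dish between 0.008 and 0.035 m and x of canister1 in the frame of tray between -0.093 and 0.093 m and y of canister1 in the frame of tray between -0.056 and 0.056 m and z of canister1 in the frame of tray between 0 and 0.032 m and x of canister2 in the frame of tray between -0.093 and 0.093 m and y of canister2 in the frame of tray between -0.056 and 0.056 m and z of canister2 in the frame of tray between 0 and 0.032 m and x of case1 in the frame of tray between -0.093 and 0.093 m and y of case1 in the frame of tray between -0.056 and 0.056 m and z of case1 in the frame of tray between 0 and 0.032 m and x of case2 in the frame of tray between -0.093 and 0.093 m and y of case2 in the frame of tray between -0.056 and 0.056 m and z of case2 in the frame of tray between 0 and 0.032 m and contact force between the fingers and canister1 below 0.3 N and contact force between the fingers and canister2 below 0.3 N and contact force between the fingers and case1 below 0.3 N and contact force between the fingers and case2 below 0.3 N and contact force between the fingers and jar1 below 0.3 N and contact force between the fingers and jar2 below 0.3 N and linear speed of each of canister1, canister2, case1, case2, jar1, jar2 below 0.02 m/s), for 0.3 s.
3. the loaded tray is fully home under the hood (y of tray in the frame of steriliser above 0.066 m and x of canister1 in the frame of tray between -0.093 and 0.093 m and y of canister1 in the frame of tray between -0.056 and 0.056 m and z of canister1 in the frame of tray between 0 and 0.032 m and x of canister2 in the frame of tray between -0.093 and 0.093 m and y of canister2 in the frame of tray between -0.056 and 0.056 m and z of canister2 in the frame of tray between 0 and 0.032 m and x of case1 in the frame of tray between -0.093 and 0.093 m and y of case1 in the frame of tray between -0.056 and 0.056 m and z of case1 in the frame of tray between 0 and 0.032 m and x of case2 in the frame of tray between -0.093 and 0.093 m and y of case2 in the frame of tray between -0.056 and 0.056 m and z of case2 in the frame of tray between 0 and 0.032 m), for 0.2 s.
4. the cover is slid fully shut over it (all of step 3 and value of joint cover below 0.006 m), for 0.2 s.
At the end, for the whole second after the job is handed in: cover within 6 mm of shut, tray within 8 mm of its home stop under the hood, every canister and case that is present lying in the tray's box, both jars in the dish, all at rest (all of step 4 and x of jar1 in the frame of dish between -0.075 and 0.075 m and y of jar1 in the frame of dish between -0.045 and 0.045 m and z of jar1 in the frame of dish between 0.008 and 0.035 m and x of jar2 in the frame of dish between -0.075 and 0.075 m and y of jar2 in the frame of dish between -0.045 and 0.045 m and z of jar2 in the frame of dish between 0.008 and 0.035 m and linear speed of each of canister1, canister2, case1, case2, jar1, jar2, tray below 0.02 m/s); the robot touches nothing.
It fails at once if the bottle is moved more than 4 cm or knocked over (distance of reagent from where it was at the start of the episode above 0.04 m or angle between reagent's own z axis and vertical above 0.5 rad).
It fails at once if the beaker is moved more than 4 cm or knocked over (distance of beaker from where it was at the start of the episode above 0.04 m or angle between beaker's own z axis and vertical above 0.5 rad).
It fails at once if the white box is moved more than 4 cm or knocked over (distance of tipbox from where it was at the start of the episode above 0.04 m or angle between tipbox's own z axis and vertical above 0.5 rad).
Of canister1, canister2, case1, case2 only 2 to 3 are there at a start; the rules pass over those that are not, and their reading is None.
At some moment in a run one of canister1, canister2, case1, case2 may be knocked a few centimetres aside while the robot is not near it.
Once in a run the grip may slacken for a moment while it holds something.
It also fails if it takes over 192 s, if anything falls off the work surface, if the arm or the gripper's body presses on something with over 40 N, if the wrist force passes 120 N, or if a joint passes its speed limit or range.

## Working session

There is one attempt and no reset: what is moved stays moved. The work goes in short steps, Python scripts to look and compute and a tool call to move; the robot and the scene stay as the last step left them, time stands still between calls to the robot, and variables do not carry over. Pictures are saved under pics/ and viewed, on a budget of 14 in all, crops included, one or two more only if the job needs it, and the job is handed in when it is done.

Besides the shell and the picture viewer there is one more tool, called after "Emit:" by a JSON object that holds its "fn" and its "kwargs", one argument or row to a line. drive_tool: Moves the arm, as the interface text tells. Its arguments: {"type":"object","properties":{"motion":{"type":"array","items":{"type":"number"}},"jaw":{"type":"number"},"grip_force":{"type":"number"}},"required":["motion"]}

```bash
ls; mkdir -p pics; python3 - <<'E'
from cell import *
import cv2
for n in("top","side"):
    im=camera(n); cv2.imwrite(f"pics/{n}0.png",im[:,:,::-1]); i=camera_info(n); print(n,i)
print(read_state(),grip_depth)
E
```

```text
pics
top {'fovy': 47.92227154240395, 'cx': 274.05737809469537, 'cy': 211.64035967127884, 'camera_from_world': array([[ 1.62973793e-03, -9.99977054e-01, -6.57534806e-03,
        -9.62919367e+01],
       [ 9.78767596e-01,  2.47371525e-04,  2.04973001e-01,
        -5.94039359e+02],
       [-2.04966671e-01, -6.76978989e-03,  9.78745541e-01,
        -1.09497817e+03],
       [ 0.00000000e+00,  0.00000000e+00,  0.00000000e+00,
         1.00000000e+00]])}
side {'fovy': 50.367207922805704, 'cx': 282.837582626822, 'cy': 212.37819590500567, 'camera_from_world': array([[-7.13018894e-01, -7.01066992e-01,  1.04465070e-02,
         3.18660087e+02],
       [ 3.79077986e-01, -3.72921109e-01,  8.46894165e-01,
        -3.31854336e+02],
       [-5.89833822e-01,  6.07811582e-01,  5.31658860e-01,
        -9.90207297e+02],
       [ 0.00000000e+00,  0.00000000e+00,  0.00000000e+00,
         1.00000000e+00]])}
{'clock': 0.1, 'joints': array([-1.25963701e+00,  3.00387446e-01,  1.52153682e+00, -5.74155142e-06,
        1.32071272e+00, -6.66032910e-02]), 'qd': array([-0.00122026, -0.00144376, -0.00150103,  0.0012109 , -0.00133993,
       -0.00021658]), 'effort': array([ 4.04448219e-03, -5.32638717e+01, -3.53284979e+01,  7.10049109e-02,
        2.34556070e-02, -5.60051922e-05]), 'eef_pos': array([ 202.78144664, -510.98761131,  204.95094388]), 'eef_rot': array([-3.14055027e+00, -6.39551044e-05,  3.77764000e-01]), 'wrist_force': array([ 0.49155046, -0.18402082,  0.02528117]), 'moment': array([-0.02212475,  0.02711276, -0.03855097]), 'finger_gap': 93.87028366774013} 18.8
```

View pics/top0.png

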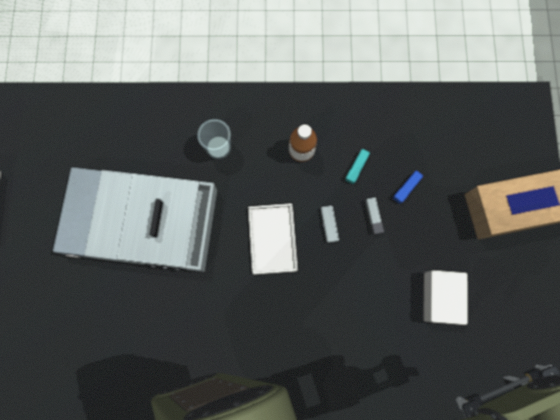

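View pics/side0.png

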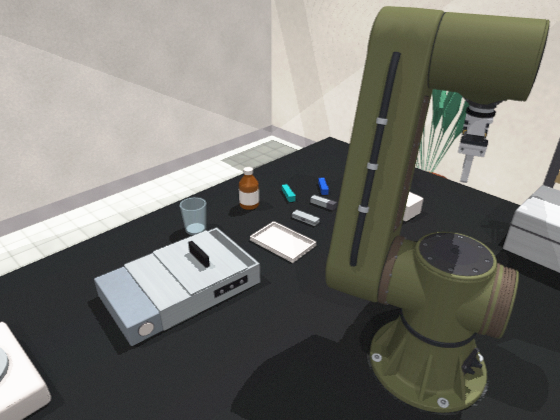

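Top view: candidates for loading are the capped grey piece at (375,215), which is a canister, and the plain grey piece at (330,223), which is a case. The look-alikes to leave are turquoise (358,166) and blue (408,187). The steriliser is centred at about (140,220) with its cover grip at (157,218), and the dish is at (273,238).

```bash
cat > h.py <<'E'
import numpy as np, cv2
from cell import *
def ray(n,uv):
    i=camera_info(n); T=i["camera_from_world"]; R=T[:3,:3]; f=210/np.tan(np.radians(i["fovy"]/2))
    d=np.array([(uv[0]-i["cx"])/f,-(uv[1]-i["cy"])/f,-1.]); return -R.T@T[:3,3], R.T@d
def pt(n,uv,z):
    o,d=ray(n,uv); return (o+d*(z-o[2])/d[2])
def px(n,p):
    i=camera_info(n); T=i["camera_from_world"]; f=210/np.tan(np.radians(i["fovy"]/2))
    c=T[:3,:3]@np.array(p,float)+T[:3,3]; return np.array([i["cx"]-f*c[0]/c[2], i["cy"]+f*c[1]/c[2]])
def tri(a,b):
    (o1,d1),(o2,d2)=ray("top",a),ray("side",b)
    s=np.linalg.lstsq(np.c_[d1,-d2],o2-o1,rcond=None)[0]; p,q=o1+s[0]*d1,o2+s[1]*d2
    return (p+q)/2,np.linalg.norm(p-q)
def rect(n,mask,z):
    c=max(cv2.findContours(mask.astype(np.uint8),0,2)[0],key=cv2.contourArea)
    w=np.array([pt(n,p[0],z)[:2] for p in c],np.float32)
    return cv2.minAreaRect(w)
def win(m,u0,v0,u1,v1):
    k=np.zeros(m.shape,bool);k[v0:v1,u0:u1]=m[v0:v1,u0:u1];return k
E
python3 - <<'E'
from h import *
t=cv2.imread("pics/top0.png"); s=cv2.imread("pics/side0.png")
cv2.imwrite("pics/c1.png",np.vstack([cv2.resize(t[155:285,45:445],None,fx=2,fy=2,interpolation=2),cv2.resize(s[175:345,90:355],(530,340),interpolation=2)[:, :530] if 0 else np.pad(cv2.resize(s[175:345,90:355],(530,340),interpolation=2),((0,0),(0,270),(0,0)))]))
g=t.max(2)
for nm,w,z,th in(("case",(316,200,343,248),18,90),("can",(362,192,386,240),22,90),("canAll",(362,192,386,240),22,50),("dish",(243,198,303,280),16,120)):
    print(nm,rect("top",win(g>th,*w),z))
k=win(g<60,140,190,170,245); print("grip",rect("top",k,104))
E
```

```text
case ((573.3983154296875, -235.44650268554688), (93.61531829833984, 33.033992767333984), 9.30081558227539)
can ((595.1633911132812, -349.1177062988281), (90.7238540649414, 26.836101531982422), 10.538054466247559)
canAll ((593.97021484375, -349.2566223144531), (98.09916687011719, 32.811702728271484), 11.304543495178223)
dish ((536.3328247070312, -91.21693420410156), (173.6856231689453, 113.97209930419922), 4.289686679840088)
grip ((569.3561401367188, 181.59988403320312), (14.753674507141113, 84.12614440917969), 83.59233856201172)
```

View pics/c1.png

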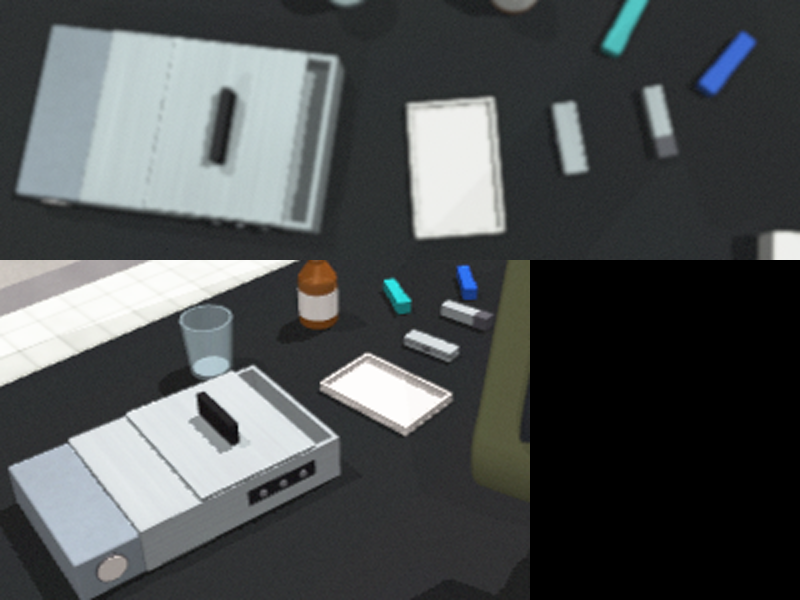

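The crop confirms the choice: a canister with a dark cap and a plain case. The cover is ajar by a few cm, and the steriliser corners can be read from here.

```bash
python3 - <<'E'
from h import *
P=[((216.5,184),64,(107,-141)),((204.5,270.5),64,(107*-1,-141)),((101.5,170),64,(107,141)),((86,254),64,(-107,141)),((70,168),60,(107,221)),((54,251.5),60,(-107,221))]
w=np.array([pt("top",u,z)[:2] for u,z,_ in P]); l=np.array([p[2] for p in P],float)
a=l-l.mean(0);b=w-w.mean(0);th=np.arctan2((a[:,0]*b[:,1]-a[:,1]*b[:,0]).sum(),(a*b).sum())
R=np.array([[np.cos(th),-np.sin(th)],[np.sin(th),np.cos(th)]]);t=w.mean(0)-R@l.mean(0)
print(th,t,(w-(l@R.T+t)).round(1))
print("grip local",R.T@(np.array([569.4,181.6])-t))
# grip via side crop
sx=lambda u,v:(90+u/2,175+(v-260)/2)
for a in((198,394),(238,434)): 
    p=pt("side",sx(*a),104);print("side grip end",p,R.T@(p[:2]-t))
print("hood edge",[R@[0,22]+t],"bottle",pt("top",(302,150),0),"beaker",pt("top",(218,148),0))
E
```

```text
-0.11550907601451262 [575.59653925 203.1388226 ] [[-2.3 -4. ]
 [-2.7 -5.8]
 [ 1.4  3.7]
 [ 3.9  0.3]
 [-1.4  5.3]
 [ 1.1  0.4]]
grip local [ -3.67284629 -22.10945902]
side grip end [616.83827765 184.38427705 104.        ] [ 43.12841953 -13.87636098]
side grip end [511.65119728 198.85686428 104.        ] [-63.02571969 -11.62327768]
hood edge [array([578.13209176, 224.9922199 ])] bottle [ 773.89246764 -169.09735952    0.        ] beaker [779.62146086  53.88007597   0.        ]
```

Emit:
{"fn": "drive_tool", "kwargs": {
  "motion": [0,0,0,0.123,0,0,0,0.123,0,0,0,0.123,0,0,0,0.123],
  "jaw": 0,
  "grip_force": 25
}}

```text
clock: 0.43
eef_pos: [202.6, -510.4, 203.5]
eef_rot: [-3.138, 0.002, -0.122]
wrist_force: [0.8, -0.6, -0.5]
finger_gap: 94.2
```

Emit:
{"fn": "drive_tool", "kwargs": {
  "motion": [14,-36,0,0,14,-36,0,0,14,-36,0,0,14,-36,0,0,14,-36,0,0,14,-36,0,0,14,-36,0,0,14,-36,0,0]
}}

```text
clock: 1.1
eef_pos: [352.1, -231.8, 201.1]
eef_rot: [-3.134, 0.005, -0.142]
wrist_force: [0.6, -1.3, -0.7]
finger_gap: 94.1
```

Emit:
{"fn": "drive_tool", "kwargs": {
  "motion": [14,-36,0,0,14,-36,0,0,14,-36,0,0,14,-36,0,0,14,-36,0,0,14,-36,0,0,14,-36,0,0,14,-36,0,0]
}}

```text
clock: 1.77
eef_pos: [507.0, 53.7, 202.4]
eef_rot: [-3.134, 0.006, -0.142]
wrist_force: [1.0, -0.2, 0.7]
finger_gap: 93.9
```

```bash
cat >> h.py <<'E'
def to(x,y,z,yaw):
    s=read_state(); p=s["eef_pos"]; a=s["eef_rot"][2]; d=np.array([x,y,z])-p
    c,n=np.cos(a),np.sin(a); t=-((yaw-a+np.pi)%(2*np.pi)-np.pi)
    v=np.array([c*d[0]+n*d[1], n*d[0]-c*d[1], -d[2]])
    print("tool delta",v.round(1),"turn",round(t,3),"rows>=",round(max(np.linalg.norm(v)/41.7,abs(t)/.125),1))
def st():
    s=read_state(); print(round(s["clock"],2),s["eef_pos"].round(1),s["eef_rot"].round(3),"F",s["wrist_force"].round(1),"gap",round(s["finger_gap"],1),"j",s["joints"].round(2))
TH=-0.1155; O=np.array([575.6,203.1])
def S(x,y): c,s=np.cos(TH),np.sin(TH); return np.array([c*x-s*y,s*x+c*y])+O
E
python3 - <<'E'
from h import *
st(); to(569,182,205,TH)
E
```

```text
1.77 [507.   53.7 202.4] [-3.134  0.006 -0.142] F [ 1.  -0.2  0.7] gap 93.9 j [0.03 0.22 1.63 0.01 1.3  1.74]
tool delta [  43.2 -135.8   -2.6] turn -0.027 rows>= 3.4
```

Emit:
{"fn": "drive_tool", "kwargs": {
  "motion": [11,-34,0,-0.027,11,-34,0,0,11,-34,0,0,10,-34,0,0,0,0,30,0,0,0,30,0,0,0,0,0]
}}

```text
clock: 2.35
eef_pos: [568.8, 199.8, 139.0]
eef_rot: [-3.134, 0.006, -0.106]
wrist_force: [-0.9, 0.1, -0.6]
finger_gap: 94.0
```

```bash
python3 - <<'E'
from h import *
t=camera("top");s=camera("side")
cv2.imwrite("pics/t1.png",np.hstack([cv2.resize(t[130:290,40:240],(400,320),interpolation=2),cv2.resize(s[190:350,90:290],(400,320),interpolation=2)])[:,:,::-1])
st(); to(569,182,82,TH)
E
```

```text
2.45 [570.5 199.4 144.2] [-3.132e+00  1.000e-03 -1.070e-01] F [ 1.5 -0.6 -0.2] gap 93.9 j [0.27 0.47 1.43 0.01 1.24 1.95]
tool delta [ 0.4 17.5 62.2] turn 0.009 rows>= 1.6
```

View pics/t1.png

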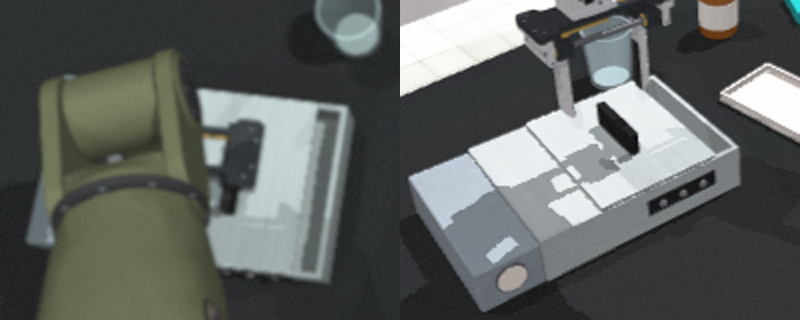

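The side view shows the fingers above the cover, straddling the bar's line, with the bar's top edge at about (617,122) in the crop. I'll shift 17.5 mm and descend.

Emit:
{"fn": "drive_tool", "kwargs": {
  "motion": [0,17,20,0.009,0,0,20,0,0,0,15,0,0,0,5,0,0,0,0,0]
}}

```text
clock: 2.87
eef_pos: [573.3, 181.0, 93.6]
eef_rot: [-3.127, -0.012, -0.119]
wrist_force: [-1.3, 0.0, -0.2]
finger_gap: 94.2
```

Emit:
{"fn": "drive_tool", "kwargs": {
  "motion": [0,0,0,0,0,0,0,0,0,0,0,0,0,0,0,0,0,0,0,0,0,0,0,0],
  "jaw": 1
}}

```text
clock: 3.37
eef_pos: [575.9, 181.2, 100.8]
eef_rot: [-3.124, -0.02, -0.12]
wrist_force: [0.3, -0.6, 0.4]
finger_gap: 57.5
```

```bash
python3 - <<'E'
from h import *
st()
for u in((190,241.5),(207.5,255)):print(pt("side",u,104))
E
```

```text
3.37 [575.9 181.2 100.8] [-3.124 -0.02  -0.12 ] F [ 0.3 -0.6  0.4] gap 57.5 j [0.24 0.5  1.49 0.01 1.12 1.93]
[616.84347828 181.16923166 104.        ]
[537.1613612 184.0444178 104.       ]
```

Emit:
{"fn": "drive_tool", "kwargs": {
  "motion": [0,0,10,0,0,0,7,0,0,0,3,0,0,0,2,0,0,0,1,0,0,0,1,0,0,0,1,0,0,0,1,0]
}}

```text
clock: 4.03
eef_pos: [576.3, 182.0, 73.1]
eef_rot: [-3.124, -0.02, -0.119]
wrist_force: [-9.5, -1.7, 15.6]
finger_gap: 13.7
```

```bash
python3 -c "
from h import *
st()"
```

```text
4.03 [576.3 182.   73.1] [-3.124 -0.02  -0.119] F [-9.5 -1.7 15.6] gap 13.7 j [0.24 0.54 1.51 0.01 1.07 1.93]
```

Emit:
{"fn": "drive_tool", "kwargs": {
  "motion": [0,-8,-4,0,0,-14,0,0,0,-14,0,0,0,-14,0,0,0,-14,0,0,0,-14,0,0,0,-10,0,0]
}}

```text
clock: 4.62
eef_pos: [585.4, 270.1, 74.9]
eef_rot: [-3.133, -0.014, -0.121]
wrist_force: [1.7, -3.1, 0.1]
finger_gap: 14.1
```

Emit:
{"fn": "drive_tool", "kwargs": {
  "motion": [0,-8,0,0,0,-8,0,0,0,-8,0,0,0,-8,0,0]
}}

```text
clock: 4.95
eef_pos: [589.8, 305.8, 74.9]
eef_rot: [-3.133, -0.014, -0.12]
wrist_force: [1.2, -2.9, -1.9]
finger_gap: 14.1
```

```bash
python3 -c "
from h import *
st()"
```

```text
4.95 [589.8 305.8  74.9] [-3.133 -0.014 -0.12 ] F [ 1.2 -2.9 -1.9] gap 14.1 j [0.42 0.66 1.3  0.   1.16 2.11]
```

Moving with about 3 N, so I'll carry on to the stop.

Emit:
{"fn": "drive_tool", "kwargs": {
  "motion": [0,-5,0,0,0,-5,0,0,0,-5,0,0]
}}

```text
clock: 5.2
eef_pos: [589.9, 307.9, 74.5]
eef_rot: [3.121, -0.004, -0.123]
wrist_force: [-15.4, -40.8, 15.7]
finger_gap: 14.2
```

Emit:
{"fn": "drive_tool", "kwargs": {
  "motion": [0,-5,0,0,0,-4,0,0,0,-4,0,0]
}}

```text
clock: 5.45
eef_pos: [589.6, 307.5, 74.4]
eef_rot: [3.095, 0.008, -0.131]
wrist_force: [-12.0, -32.0, 10.4]
finger_gap: 14.7
```

Emit:
{"fn": "drive_tool", "kwargs": {
  "motion": [0,2,0,0,0,0,0,0,0,0,0,0,0,0,0,0,0,0,0,0],
  "jaw": 0.4
}}

```text
clock: 5.87
eef_pos: [589.5, 307.1, 75.3]
eef_rot: [3.098, 0.008, -0.132]
wrist_force: [0.2, 0.3, -0.1]
finger_gap: 44.5
```

Emit:
{"fn": "drive_tool", "kwargs": {
  "motion": [0,0,-30,0,0,0,-30,0,0,0,-30,0,0,0,-10,0,0,0,0,0,0,0,0,0]
}}

```text
clock: 6.37
eef_pos: [589.7, 313.8, 177.0]
eef_rot: [3.098, 0.011, -0.13]
wrist_force: [0.1, 0.3, -1.0]
finger_gap: 56.4
```

```bash
sed -i 's/^TH=.*/TH=-0.118; O=np.array([577.5,205.5])/' h.py; python3 - <<'E'
from h import *
st(); print("tray grip home",S(0,-6))
to(*S(0,-12),160,TH+np.pi/2)
E
```

```text
6.37 [589.7 313.8 177. ] [ 3.098  0.011 -0.13 ] F [ 0.1  0.3 -1. ] gap 56.4 j [ 0.45  0.61  1.14 -0.03  1.42  2.15]
tray grip home [576.79364189 199.54172355]
tool delta [  2.1 121.   17. ] turn -1.583 rows>= 12.7
```

Emit:
{"fn": "drive_tool", "kwargs": {
  "motion": [0,38,-5,0,0,38,-5,0,0,38,-5,0,0,38,0,0,0,38,0,0,0,38,0,0,0,38,0,0,0,30,0,0],
  "jaw": 0.3
}}

```text
clock: 7.03
eef_pos: [545.2, 15.2, 189.4]
eef_rot: [3.094, 0.029, -0.12]
wrist_force: [1.5, -0.2, -1.1]
finger_gap: 65.9
```

Emit:
{"fn": "drive_tool", "kwargs": {
  "motion": [0,0,0,-0.122,0,0,0,-0.122,0,0,0,-0.122,0,0,0,-0.122,0,0,0,-0.122,0,0,0,-0.122,0,0,0,-0.122,0,0,0,-0.122]
}}

```text
clock: 7.7
eef_pos: [539.4, 7.8, 174.9]
eef_rot: [-3.128, 0.067, 0.876]
wrist_force: [0.5, -0.2, 0.4]
finger_gap: 65.7
```

Emit:
{"fn": "drive_tool", "kwargs": {
  "motion": [0,0,0,-0.122,0,0,0,-0.122,0,0,0,-0.122,0,0,0,-0.122,0,0,0,-0.122,0,0,0,0]
}}

```text
clock: 8.2
eef_pos: [535.3, 8.3, 163.3]
eef_rot: [-3.076, 0.046, 1.508]
wrist_force: [0.3, -0.4, -0.1]
finger_gap: 65.5
```

```bash
cat >> h.py <<'E'
from scipy.spatial.transform import Rotation as Ro
def to(x,y,z,yaw):
    s=read_state(); r=s["eef_rot"]; M=Ro.from_euler("xyz",r).as_matrix()
    v=M.T@(np.array([x,y,z])-s["eef_pos"]); t=-((yaw-r[2]+np.pi)%(2*np.pi)-np.pi)
    print("tool delta",v.round(1),"turn",round(t,3),"rows>=",round(max(np.linalg.norm(v)/41.7,abs(t)/.125),1),"zaxis",M[:,2].round(3))
E
python3 - <<'E'
from h import *
st()
t=camera("top");s=camera("side")
cv2.imwrite("pics/t2.png",np.hstack([cv2.resize(t[140:290,50:235],(400,324),interpolation=2),cv2.resize(s[190:350,90:290],(400,324),interpolation=2)])[:,:,::-1])
for p in [(*S(0,22),64),(*S(0,-6),58),(*S(107,-141),64),(*S(-107,-141),64)]:
  a=px("top",p);b=px("side",p);print(((a-[50,140])*[400/185,324/150]).round(),((b-[90,190])*[2,324/160]+[400,0]).round())
to(*S(0,-15),160,TH+np.pi/2)
E
```

```text
8.2 [535.3   8.3 163.3] [-3.076  0.046  1.508] F [ 0.3 -0.4 -0.1] gap 65.5 j [-0.03  0.35  1.56 -0.05  1.3   0.05]
[198. 166.] [590. 156.]
[224. 170.] [610. 152.]
[355.  92.] [655.  76.]
[327. 278.] [740. 149.]
tool delta [184.8  26.5  -6.7] turn 0.045 rows>= 4.5 zaxis [-0.068 -0.042 -0.997]
```

View pics/t2.png

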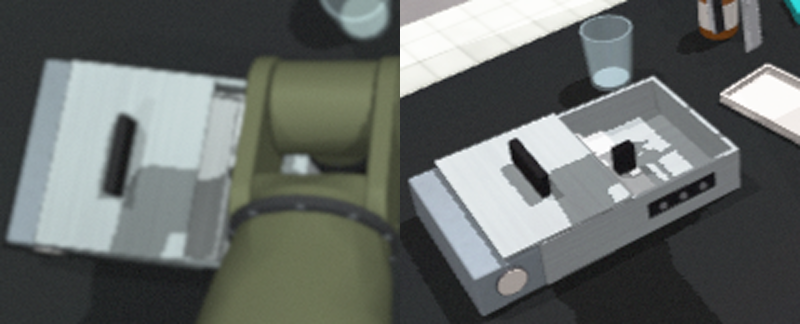

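The cover is fully open over the hood. The tray grip stands in the well at about side-crop (623,146), roughly 10 mm out from home, and the tray is still under the hood.

Emit:
{"fn": "drive_tool", "kwargs": {
  "motion": [37,5,0,0.045,37,5,0,0,37,5,0,0,37,5,0,0,30,5,0,0,0,0,0,0]
}}

```text
clock: 8.8
eef_pos: [582.1, 187.3, 149.3]
eef_rot: [-3.078, 0.053, 1.416]
wrist_force: [-0.3, -0.2, 0.0]
finger_gap: 66.1
```

```bash
python3 - <<'E'
from h import *
st()
s=camera("side")
q=cv2.cvtColor(s,cv2.COLOR_RGB2GRAY); m=win(q<35,195,255,210,280)
v,u=np.nonzero(m);print(u.min(),u.max(),v.min(),v.max(),[ (r,u[v==r].min(),u[v==r].max()) for r in range(v.min(),v.max()+1)])
cv2.imwrite("pics/t3.png",cv2.resize(s[150:310,140:300],(640,640),interpolation=2)[:,:,::-1])
to(*S(0,-15),32,TH+np.pi/2)
E
```

```text
8.8 [582.1 187.3 149.3] [-3.078  0.053  1.416] F [-0.3 -0.2  0. ] gap 66.1 j [ 0.26  0.53  1.33 -0.02  1.36  0.42]
197 207 262 275 [(262, np.int64(205), np.int64(206)), (263, np.int64(203), np.int64(206)), (264, np.int64(201), np.int64(206)), (265, np.int64(197), np.int64(206)), (266, np.int64(197), np.int64(206)), (267, np.int64(197), np.int64(206)), (268, np.int64(197), np.int64(206)), (269, np.int64(197), np.int64(206)), (270, np.int64(197), np.int64(206)), (271, np.int64(197), np.int64(207)), (272, np.int64(197), np.int64(206)), (273, np.int64(198), np.int64(204)), (274, np.int64(199), np.int64(203)), (275, np.int64(200), np.int64(200))]
tool delta [ 10.4   0.8 117. ] turn -0.037 rows>= 2.8 zaxis [-0.071 -0.043 -0.997]
```

View pics/t3.png

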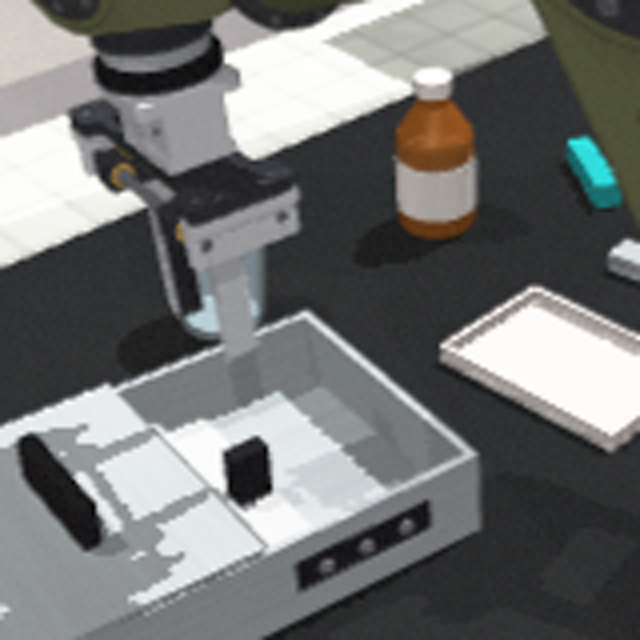

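```bash
python3 - <<'E'
from h import *
p=pt("side",(201.5,262.8),58);print(p); c,s=np.cos(TH),np.sin(TH); print(np.array([[c,s],[-s,c]])@(p[:2]-O))
to(p[0],p[1],32,TH+np.pi/2)
E
```

```text
[571.71150276 182.02927056  58.        ]
[ -2.98512111 -23.9889744 ]
tool delta [  1.4  -1.8 117.7] turn -0.037 rows>= 2.8 zaxis [-0.071 -0.043 -0.997]
```

The grip is at local (-3,-24), so the tray starts about 18 mm out from home. Descending.

Emit:
{"fn": "drive_tool", "kwargs": {
  "motion": [1,-2,30,-0.037,0,0,30,0,0,0,25,0,0,0,12,0,0,0,6,0,0,0,2,0,0,0,0,0]
}}

```text
clock: 9.43
eef_pos: [571.4, 177.6, 40.1]
eef_rot: [-3.077, 0.052, 1.433]
wrist_force: [0.5, -0.1, 0.8]
finger_gap: 65.9
```

```bash
python3 - <<'E'
from h import *
st();to(571.7,182,32,TH+np.pi/2)
E
```

```text
9.43 [571.4 177.6  40.1] [-3.077  0.052  1.433] F [ 0.5 -0.1  0.8] gap 65.9 j [ 0.25  0.63  1.46 -0.03  1.14  0.4 ]
tool delta [4.9 0.2 7.9] turn -0.02 rows>= 0.2 zaxis [-0.071 -0.043 -0.997]
```

Emit:
{"fn": "drive_tool", "kwargs": {
  "motion": [4,0,6,-0.02,0,0,1,0,0,0,0,0,0,0,0,0,0,0,0,0,0,0,0,0,0,0,0,0,0,0,0,0],
  "jaw": 1
}}

```text
clock: 10.1
eef_pos: [573.8, 181.6, 36.6]
eef_rot: [-3.083, 0.049, 1.452]
wrist_force: [-0.9, -0.2, -3.9]
finger_gap: 16.6
```

Emit:
{"fn": "drive_tool", "kwargs": {
  "motion": [0,0,0,0,0,0,0,0,0,0,0,0]
}}

```text
clock: 10.35
eef_pos: [573.8, 181.6, 36.5]
eef_rot: [-3.083, 0.049, 1.452]
wrist_force: [-0.2, -0.3, -0.4]
finger_gap: 16.1
```

Emit:
{"fn": "drive_tool", "kwargs": {
  "motion": [-8,0,0.4,0,-14,0,0.7,0,-14,0,0.7,0,-14,0,0.7,0,-14,0,0.7,0,-12,0,0.6,0,-6,0,0.3,0]
}}

```text
clock: 10.93
eef_pos: [564.5, 102.5, 36.5]
eef_rot: [-3.087, 0.041, 1.456]
wrist_force: [1.0, 4.8, -2.3]
finger_gap: 16.4
```

```bash
python3 - <<'E'
from h import *
st();to(*S(-3,-118),36,TH+np.pi/2)
E
```

```text
10.93 [564.5 102.5  36.5] [-3.087  0.041  1.456] F [ 1.   4.8 -2.3] gap 16.4 j [ 0.13  0.58  1.55 -0.03  1.08  0.26]
tool delta [-14.2  -2.2   1.2] turn 0.003 rows>= 0.3 zaxis [-0.059 -0.034 -0.998]
```

Emit:
{"fn": "drive_tool", "kwargs": {
  "motion": [-5,0,0.3,0,-5,0,0.3,0,-4,0,0.2,0,-3,0,0.2,0]
}}

```text
clock: 11.27
eef_pos: [563.3, 90.2, 37.0]
eef_rot: [-3.09, 0.03, 1.454]
wrist_force: [1.2, 29.8, -4.4]
finger_gap: 16.5
```

Emit:
{"fn": "drive_tool", "kwargs": {
  "motion": [0,0,0,0,0,0,0,0,0,0,0,0,0,0,0,0],
  "jaw": 0.3
}}

```text
clock: 11.6
eef_pos: [563.1, 90.7, 37.1]
eef_rot: [-3.089, 0.03, 1.455]
wrist_force: [0.1, -0.0, -0.4]
finger_gap: 39.5
```

Emit:
{"fn": "drive_tool", "kwargs": {
  "motion": [0,0,-30,0,0,0,-35,0,0,0,-35,0,0,0,-30,0,0,0,-10,0,0,0,0,0]
}}

```text
clock: 12.1
eef_pos: [569.7, 92.0, 180.7]
eef_rot: [-3.083, 0.034, 1.454]
wrist_force: [0.1, -0.6, -0.8]
finger_gap: 65.2
```

Emit:
{"fn": "drive_tool", "kwargs": {
  "motion": [-38,0,0,0,-38,0,0,0,-38,0,0,0,-38,0,0,0,-38,0,0,0,-20,0,0,0,0,0,0,0]
}}

```text
clock: 12.68
eef_pos: [540.5, -124.3, 177.2]
eef_rot: [-3.071, 0.034, 1.458]
wrist_force: [-0.2, 0.6, -1.3]
finger_gap: 65.5
```

```bash
python3 - <<'E'
from h import *
st()
t=camera("top");s=camera("side")
cv2.imwrite("pics/t4.png",np.hstack([cv2.resize(t[150:290,90:250],(400,350),interpolation=2),cv2.resize(s[190:330,130:290],(400,350),interpolation=2)])[:,:,::-1])
E
```

```text
12.68 [ 540.5 -124.3  177.2] [-3.071  0.034  1.458] F [-0.2  0.6 -1.3] gap 65.5 j [-0.27  0.37  1.49 -0.05  1.34 -0.14]
```

View pics/t4.png

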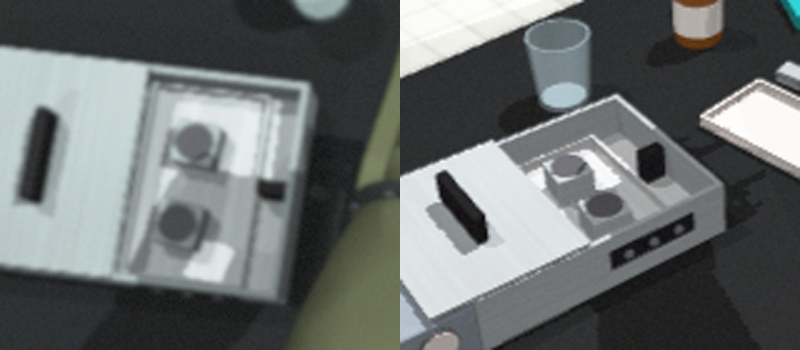

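The tray is fully out. Its jars stand at top-crop (195,141) and (179,222), with their lids visible.

```bash
sed -i 's/^TH=.*/TH=-0.118; O=np.array([577.8,207.5])/' h.py; cat >> h.py <<'E'
def loc(p): c,s=np.cos(TH),np.sin(TH); return (np.array([[c,s],[-s,c]])@(np.array(p)[:2]-O)).round(1)
E
python3 - <<'E'
from h import *
for a,b in(((168,206.4),(197.6,256)),((161.6,238.8),(210.8,272.4))):
    p=tri(a,b); q=pt("top",a,50); r=pt("side",b,50); print(p,q,r,loc(q),loc(r))
q=(pt("top",(168,206.4),50)+pt("side",(197.6,256),50))/2; print(q); to(q[0],q[1],110,TH+np.pi/2)
E
```

```text
(array([609.52215052, 167.2487654 ,  51.80736962]), np.float64(0.6007116737321458)) [609.6935958  167.45897045  50.        ] [611.85301395 166.09649577  50.        ] [ 36.4 -36. ] [ 38.7 -37.1]
(array([530.43893995, 181.24420163,  48.39074669]), np.float64(4.402820514957964)) [528.54884396 179.2633889   50.        ] [530.96894915 183.38142404  50.        ] [-45.6 -33.8] [-43.7 -29.5]
[610.77330487 166.77773311  50.        ]
tool delta [296.1  41.4  54.5] turn 0.007 rows>= 7.3 zaxis [-0.074 -0.026 -0.997]
```

Emit:
{"fn": "drive_tool", "kwargs": {
  "motion": [37,5,5,0,37,5,5,0,37,5,5,0,37,5,5,0,37,5,5,0,37,5,3,0,37,5,0,0,25,3,0,0]
}}

```text
clock: 13.45
eef_pos: [605.5, 175.5, 128.7]
eef_rot: [-3.065, 0.036, 1.462]
wrist_force: [0.3, -0.7, 0.4]
finger_gap: 65.8
```

Emit:
{"fn": "drive_tool", "kwargs": {
  "motion": [0,0,0,0,0,0,0,0]
}}

```text
clock: 13.62
eef_pos: [603.5, 184.3, 125.7]
eef_rot: [-3.061, 0.036, 1.471]
wrist_force: [-1.0, -0.4, -1.5]
finger_gap: 65.6
```

```bash
python3 - <<'E'
from h import *
st();to(610.5,167,30,TH+np.pi/2)
E
```

```text
13.62 [603.5 184.3 125.7] [-3.061  0.036  1.471] F [-1.  -0.4 -1.5] gap 65.6 j [ 0.24  0.6   1.28 -0.01  1.35  0.34]
tool delta [-13.1  16.3  95.3] turn 0.019 rows>= 2.3 zaxis [-0.083 -0.028 -0.996]
```

Emit:
{"fn": "drive_tool", "kwargs": {
  "motion": [-7,8,22,0.019,-6,8,22,0,0,0,18,0,0,0,10,0,0,0,4,0,0,0,0,0]
}}

```text
clock: 14.12
eef_pos: [609.3, 169.3, 45.5]
eef_rot: [-3.061, 0.038, 1.456]
wrist_force: [-0.7, 0.0, -0.9]
finger_gap: 65.8
```

```bash
python3 - <<'E'
from h import *
st();to(610.5,167,30,TH+np.pi/2)
E
```

```text
14.12 [609.3 169.3  45.5] [-3.061  0.038  1.456] F [-0.7  0.  -0.9] gap 65.8 j [ 0.22  0.69  1.33 -0.01  1.21  0.34]
tool delta [-1.6  2.7 15.4] turn 0.003 rows>= 0.4 zaxis [-0.084 -0.028 -0.996]
```

Emit:
{"fn": "drive_tool", "kwargs": {
  "motion": [-1,2,9,0,0,0,5,0,0,0,1,0,0,0,0,0]
}}

```text
clock: 14.45
eef_pos: [610.8, 167.7, 31.6]
eef_rot: [-3.065, 0.037, 1.456]
wrist_force: [-0.1, 0.7, -0.1]
finger_gap: 65.6
```

Emit:
{"fn": "drive_tool", "kwargs": {
  "motion": [0,0,0,0,0,0,0,0,0,0,0,0,0,0,0,0,0,0,0,0,0,0,0,0],
  "jaw": 1,
  "grip_force": 30
}}

```text
clock: 14.95
eef_pos: [611.5, 167.9, 33.2]
eef_rot: [-3.067, 0.036, 1.456]
wrist_force: [0.2, -0.1, -1.8]
finger_gap: 46.3
```

Emit:
{"fn": "drive_tool", "kwargs": {
  "motion": [0,0,-10,0,0,0,-20,0,0,0,-25,0,0,0,-25,0,0,0,-20,0,0,0,-5,0,0,0,0,0]
}}

```text
clock: 15.53
eef_pos: [619.0, 170.9, 143.5]
eef_rot: [-3.063, 0.037, 1.456]
wrist_force: [0.2, 0.0, -3.0]
finger_gap: 44.0
```

```bash
python3 - <<'E'
from h import *
D=np.array([536.3,-91.2]);e=np.array([np.cos(.075),np.sin(.075)]); print(D+36*e,D-36*e)
st();to(*(D+36*e),110,.075+np.pi/2)
E
```

```text
[572.19879745 -88.50253054] [500.40120255 -93.89746946]
15.53 [619.  170.9 143.5] [-3.063  0.037  1.456] F [ 0.2  0.  -3. ] gap 44.0 j [ 0.22  0.61  1.22 -0.01  1.39  0.33]
tool delta [-261.7  -13.3   44.4] turn -0.19 rows>= 6.4 zaxis [-0.082 -0.028 -0.996]
```

Emit:
{"fn": "drive_tool", "kwargs": {
  "motion": [-25,0,0,-0.03,-36,-2,2,-0.03,-38,-2,3,-0.03,-38,-2,3,-0.03,-38,-2,3,-0.03,-36,-2,3,-0.02,-22,-2,2,-0.02,-10,-1,0,0]
}}

```text
clock: 16.2
eef_pos: [594.9, -78.2, 126.3]
eef_rot: [-3.048, 0.018, 1.662]
wrist_force: [0.2, -0.6, -2.2]
finger_gap: 44.1
```

Emit:
{"fn": "drive_tool", "kwargs": {
  "motion": [0,0,5,0,0,0,0,0]
}}

```text
clock: 16.37
eef_pos: [593.5, -79.9, 119.1]
eef_rot: [-3.045, 0.018, 1.657]
wrist_force: [-0.7, 1.2, -2.2]
finger_gap: 44.1
```

```bash
python3 - <<'E'
from h import *
st();to(572.2,-88.5,24,.075+np.pi/2)
E
```

```text
16.37 [593.5 -79.9 119.1] [-3.045  0.018  1.657] F [-0.7  1.2 -2.2] gap 44.1 j [-0.18  0.54  1.39 -0.04  1.3  -0.25]
tool delta [ -5.1 -12.7  96.9] turn 0.012 rows>= 2.3 zaxis [-0.094 -0.026 -0.995]
```

Emit:
{"fn": "drive_tool", "kwargs": {
  "motion": [-3,-6,20,0.012,-2,-6,22,0,0,0,20,0,0,0,14,0,0,0,8,0,0,0,4,0,0,0,0,0]
}}

```text
clock: 16.95
eef_pos: [573.5, -77.7, 27.5]
eef_rot: [-3.045, 0.017, 1.651]
wrist_force: [-0.3, 0.3, -2.0]
finger_gap: 44.1
```

```bash
python3 - <<'E'
from h import *
st();to(572.2,-88.5,22,.075+np.pi/2)
E
```

```text
16.95 [573.5 -77.7  27.5] [-3.045  0.017  1.651] F [-0.3  0.3 -2. ] gap 44.1 j [-0.18  0.61  1.51 -0.05  1.1  -0.24]
tool delta [-10.6  -1.6   5.9] turn 0.005 rows>= 0.3 zaxis [-0.095 -0.025 -0.995]
```

Emit:
{"fn": "drive_tool", "kwargs": {
  "motion": [-5,0,0,0,-5,0,2,0,0,0,3,0,0,0,2,0]
}}

```text
clock: 17.28
eef_pos: [575.7, -87.7, 23.0]
eef_rot: [-3.049, 0.019, 1.652]
wrist_force: [-1.1, 1.8, 0.8]
finger_gap: 44.0
```

Emit:
{"fn": "drive_tool", "kwargs": {
  "motion": [0,0,1,0,0,0,1,0]
}}

```text
clock: 17.45
eef_pos: [575.7, -87.7, 22.7]
eef_rot: [-3.05, 0.018, 1.652]
wrist_force: [-6.7, 3.4, 11.9]
finger_gap: 44.5
```

Emit:
{"fn": "drive_tool", "kwargs": {
  "motion": [0,0,0,0,0,0,0,0,0,0,0,0,0,0,0,0],
  "jaw": 0.42
}}

```text
clock: 17.78
eef_pos: [576.7, -88.1, 24.2]
eef_rot: [-3.053, 0.019, 1.651]
wrist_force: [-0.6, 0.3, 0.9]
finger_gap: 54.2
```

Emit:
{"fn": "drive_tool", "kwargs": {
  "motion": [0,0,-10,0,0,0,-20,0,0,0,-30,0,0,0,-35,0,0,0,-20,0,0,0,-5,0]
}}

```text
clock: 18.28
eef_pos: [586.6, -84.8, 149.9]
eef_rot: [-3.049, 0.018, 1.651]
wrist_force: [0.8, -0.3, -0.1]
finger_gap: 54.8
```

Emit:
{"fn": "drive_tool", "kwargs": {
  "motion": [20,0,0,0.03,36,4,-2,0.03,38,5,-2,0.03,38,5,-2,0.03,38,5,0,0.03,36,5,0,0.03,20,5,0,0.02,8,0,0,0],
  "jaw": 0.3
}}

```text
clock: 18.95
eef_pos: [620.8, 154.8, 147.5]
eef_rot: [-3.058, 0.038, 1.436]
wrist_force: [-0.5, -0.4, -0.1]
finger_gap: 65.8
```

Emit:
{"fn": "drive_tool", "kwargs": {
  "motion": [0,0,0,0]
}}

```text
clock: 19.03
eef_pos: [620.4, 156.3, 146.7]
eef_rot: [-3.057, 0.038, 1.438]
wrist_force: [0.0, -0.5, 0.1]
finger_gap: 66.0
```

```bash
python3 - <<'E'
from h import *
st();to(529.5,180.5,31,TH+np.pi/2)
E
```

```text
19.03 [620.4 156.3 146.7] [-3.057  0.038  1.438] F [ 0.  -0.5  0.1] gap 66.0 j [ 0.19  0.61  1.22 -0.01  1.4   0.33]
tool delta [ 16.4 -83.3 122.6] turn -0.015 rows>= 3.6 zaxis [-0.088 -0.026 -0.996]
```

Emit:
{"fn": "drive_tool", "kwargs": {
  "motion": [4,-20,5,-0.015,4,-30,10,0,4,-22,15,0,3,-9,20,0,0,-2,20,0,0,0,20,0,0,0,12,0,0,0,4,0]
}}

```text
clock: 19.7
eef_pos: [525.0, 168.3, 43.6]
eef_rot: [-3.058, 0.037, 1.453]
wrist_force: [-1.3, 0.5, -0.5]
finger_gap: 65.8
```

```bash
python3 - <<'E'
from h import *
st();to(529.5,180.5,31,TH+np.pi/2)
E
```

```text
19.7 [525.  168.3  43.6] [-3.058  0.037  1.453] F [-1.3  0.5 -0.5] gap 65.8 j [ 0.25  0.54  1.59 -0.01  1.1   0.37]
tool delta [13.1  4.  11.8] turn 0.0 rows>= 0.4 zaxis [-0.087 -0.027 -0.996]
```

Emit:
{"fn": "drive_tool", "kwargs": {
  "motion": [6,2,2,0,6,2,5,0,0,0,4,0,0,0,1,0,0,0,0,0]
}}

```text
clock: 20.12
eef_pos: [530.6, 177.8, 30.9]
eef_rot: [-3.059, 0.037, 1.451]
wrist_force: [-0.3, -0.9, -0.2]
finger_gap: 66.1
```

Emit:
{"fn": "drive_tool", "kwargs": {
  "motion": [0,0,0,0,0,0,0,0,0,0,0,0,0,0,0,0,0,0,0,0,0,0,0,0],
  "jaw": 1
}}

```text
clock: 20.62
eef_pos: [531.0, 177.8, 31.9]
eef_rot: [-3.06, 0.037, 1.451]
wrist_force: [0.4, -1.2, -2.4]
finger_gap: 44.8
```

Emit:
{"fn": "drive_tool", "kwargs": {
  "motion": [0,0,-10,0,0,0,-20,0,0,0,-25,0,0,0,-25,0,0,0,-25,0,0,0,-5,0,0,0,0,0]
}}

```text
clock: 21.2
eef_pos: [539.7, 180.5, 147.8]
eef_rot: [-3.057, 0.038, 1.452]
wrist_force: [-0.1, 0.3, -3.1]
finger_gap: 44.9
```

```bash
python3 - <<'E'
from h import *
st();to(500.4,-94,120,.075+np.pi/2)
E
```

```text
21.2 [539.7 180.5 147.8] [-3.057  0.038  1.452] F [-0.1  0.3 -3.1] gap 44.9 j [ 0.26  0.45  1.46 -0.    1.33  0.38]
tool delta [-276.    -3.1   38.6] turn -0.194 rows>= 6.7 zaxis [-0.088 -0.027 -0.996]
```

Emit:
{"fn": "drive_tool", "kwargs": {
  "motion": [-25,-3,0,-0.03,-37,-4,2,-0.03,-39,-5,3,-0.03,-39,-5,3,-0.03,-39,-5,3,-0.03,-38,-5,3,-0.02,-24,-3,2,-0.02,-14,-1,0,0]
}}

```text
clock: 21.87
eef_pos: [495.3, -80.2, 132.1]
eef_rot: [-3.042, 0.018, 1.658]
wrist_force: [0.6, -0.1, -2.3]
finger_gap: 44.7
```

Emit:
{"fn": "drive_tool", "kwargs": {
  "motion": [0,0,4,0,0,0,0,0]
}}

```text
clock: 22.03
eef_pos: [493.3, -83.1, 125.4]
eef_rot: [-3.038, 0.017, 1.654]
wrist_force: [-0.0, 0.4, -2.5]
finger_gap: 45.1
```

```bash
python3 - <<'E'
from h import *
st();to(500.4,-92,21,.075+np.pi/2)
s=camera("side");t=camera("top")
cv2.imwrite("pics/t5.png",np.hstack([cv2.resize(t[150:290,230:390],(400,350),interpolation=2),cv2.resize(s[180:320,200:360],(400,350),interpolation=2)])[:,:,::-1])
E
```

```text
22.03 [493.3 -83.1 125.4] [-3.038  0.017  1.654] F [-0.   0.4 -2.5] gap 45.1 j [-0.21  0.33  1.68 -0.05  1.22 -0.28]
tool delta [ -7.7  17.1 103.4] turn 0.008 rows>= 2.5 zaxis [-0.101 -0.025 -0.995]
```

View pics/t5.png

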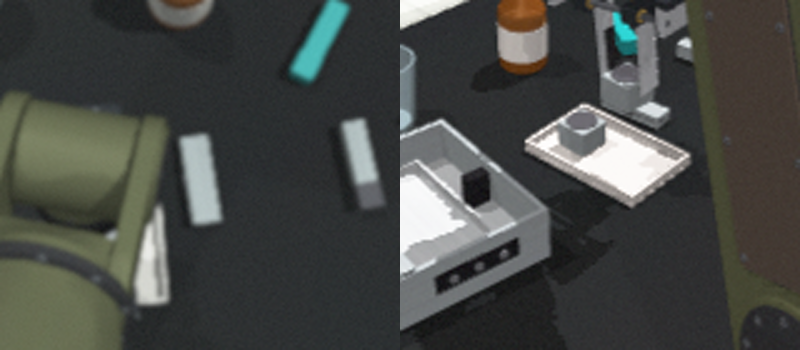

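Jar1 stands in the far half of the dish, around side-crop (583,128). Jar2 is held upright between the fingers at (625,85).

Emit:
{"fn": "drive_tool", "kwargs": {
  "motion": [-4,9,20,0.008,-3,8,24,0,0,0,22,0,0,0,16,0,0,0,8,0,0,0,3,0,0,0,0,0]
}}

```text
clock: 22.72
eef_pos: [504.4, -82.9, 28.8]
eef_rot: [-3.042, 0.018, 1.656]
wrist_force: [-0.4, 0.5, -2.8]
finger_gap: 44.9
```

```bash
python3 - <<'E'
from h import *
st();to(500.4,-92,22,.075+np.pi/2); print(pt("side",(273.2,230),38))
E
```

```text
22.72 [504.4 -82.9  28.8] [-3.042  0.018  1.656] F [-0.4  0.5 -2.8] gap 44.9 j [-0.21  0.49  1.72 -0.05  1.03 -0.26]
tool delta [-8.6 -4.   7.4] turn 0.01 rows>= 0.3 zaxis [-0.097 -0.026 -0.995]
[568.95339894 -81.83220374  38.        ]
```

Emit:
{"fn": "drive_tool", "kwargs": {
  "motion": [-4,-3,0,0.01,-4,-2,2,0,0,0,3,0,0,0,3,0]
}}

```text
clock: 23.05
eef_pos: [500.7, -91.9, 24.4]
eef_rot: [-3.048, 0.021, 1.646]
wrist_force: [0.6, 0.4, -2.6]
finger_gap: 45.0
```

Emit:
{"fn": "drive_tool", "kwargs": {
  "motion": [0,0,1,0,0,0,1,0]
}}

```text
clock: 23.22
eef_pos: [500.7, -92.3, 22.5]
eef_rot: [-3.049, 0.021, 1.645]
wrist_force: [0.1, 0.3, -3.1]
finger_gap: 44.8
```

Emit:
{"fn": "drive_tool", "kwargs": {
  "motion": [0,0,1.5,0,0,0,1.5,0]
}}

```text
clock: 23.38
eef_pos: [500.6, -92.4, 19.8]
eef_rot: [-3.049, 0.021, 1.645]
wrist_force: [-8.5, 4.3, 23.9]
finger_gap: 44.8
```

Emit:
{"fn": "drive_tool", "kwargs": {
  "motion": [0,0,0,0,0,0,0,0,0,0,0,0,0,0,0,0],
  "jaw": 0.42
}}

```text
clock: 23.72
eef_pos: [501.2, -92.4, 20.2]
eef_rot: [-3.05, 0.021, 1.645]
wrist_force: [1.1, -0.5, -0.4]
finger_gap: 54.5
```

Emit:
{"fn": "drive_tool", "kwargs": {
  "motion": [0,0,-10,0,0,0,-20,0,0,0,-30,0,0,0,-35,0,0,0,-30,0,0,0,-5,0,0,0,0,0]
}}

```text
clock: 24.3
eef_pos: [512.7, -88.2, 158.8]
eef_rot: [-3.05, 0.021, 1.645]
wrist_force: [-0.1, -0.2, -0.7]
finger_gap: 54.5
```

```bash
python3 - <<'E'
from h import *
st();to(594.5,-349,150,np.radians(10.8))
t=camera("top");g=t.max(2)
for nm,w,z,th in(("case",(310,195,348,253),18,90),("can",(355,185,392,242),22,90),("canAll",(355,185,392,242),22,50)):
    print(nm,rect("top",win(g>th,*w),z))
E
```

```text
24.3 [512.7 -88.2 158.8] [-3.05   0.021  1.645] F [-0.1 -0.2 -0.7] gap 54.5 j [-0.22  0.33  1.6  -0.05  1.3  -0.28]
tool delta [-265.9   63.2    8.6] turn 1.457 rows>= 11.7 zaxis [-0.09  -0.028 -0.996]
case ((579.2877197265625, -196.41354370117188), (20.115989685058594, 92.70259857177734), 89.20054626464844)
can ((594.9212646484375, -349.06402587890625), (91.18004608154297, 27.03014373779297), 10.538056373596191)
canAll ((595.6992797851562, -348.9109802246094), (101.66361236572266, 32.811702728271484), 11.304544448852539)
```

Emit:
{"fn": "drive_tool", "kwargs": {
  "motion": [0,0,0,0.12,0,0,0,0.12,0,0,0,0.12,0,0,0,0.12,0,0,0,0.12,0,0,0,0.12,0,0,0,0.12,0,0,0,0.12],
  "jaw": 0.3
}}

```text
clock: 25.02
eef_pos: [508.5, -87.6, 149.2]
eef_rot: [-3.098, 0.097, 0.652]
wrist_force: [-0.7, -0.5, 0.1]
finger_gap: 65.7
```

Emit:
{"fn": "drive_tool", "kwargs": {
  "motion": [0,0,0,0.12,0,0,0,0.12,0,0,0,0.12,0,0,0,0.12,0,0,0,0,0,0,0,0]
}}

```text
clock: 25.52
eef_pos: [504.6, -87.0, 141.2]
eef_rot: [3.137, 0.118, 0.147]
wrist_force: [0.0, 0.5, -0.6]
finger_gap: 65.9
```

```bash
python3 - <<'E'
from h import *
st();to(573.4,-235.4,110,.162)
E
```

```text
25.52 [504.6 -87.  141.2] [3.137 0.118 0.147] F [ 0.   0.5 -0.6] gap 65.9 j [-0.22  0.35  1.62 -0.05  1.28  1.22]
tool delta [ 49.6 156.7  26.2] turn -0.015 rows>= 4.0 zaxis [-0.116 -0.022 -0.993]
```

Emit:
{"fn": "drive_tool", "kwargs": {
  "motion": [9,25,2,-0.015,12,38,4,0,12,38,4,0,10,30,4,0,5,14,4,0,0,4,2,0,0,0,0,0]
}}

```text
clock: 26.1
eef_pos: [574.8, -231.1, 109.7]
eef_rot: [-3.137, 0.124, 0.196]
wrist_force: [-1.2, 0.1, 0.5]
finger_gap: 65.8
```

```bash
python3 - <<'E'
from h import *
st();to(573.4,-235.4,8,.162)
t=camera("top");cv2.imwrite("pics/t6.png",t[:,:,::-1])
E
```

```text
26.1 [ 574.8 -231.1  109.7] [-3.137  0.124  0.196] F [-1.2  0.1  0.5] gap 65.8 j [-0.41  0.6   1.32 -0.07  1.33  0.98]
tool delta [ 10.4   4.4 101.2] turn 0.034 rows>= 2.4 zaxis [-0.122 -0.019 -0.992]
```

View pics/t6.png

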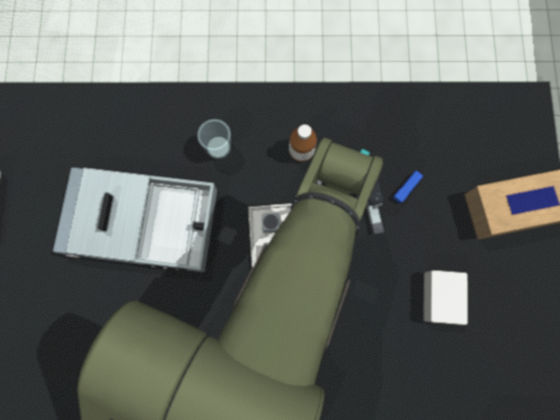

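Jar1 shows at (271,222) in the dish and the tray is empty. There is no third item on the bench. Descending on the case.

Emit:
{"fn": "drive_tool", "kwargs": {
  "motion": [4,2,25,0.034,4,2,25,0,2,0,22,0,0,0,14,0,0,0,7,0,0,0,2,0,0,0,0,0]
}}

```text
clock: 26.73
eef_pos: [575.2, -228.8, 19.7]
eef_rot: [3.136, 0.115, 0.176]
wrist_force: [0.1, 0.3, -0.2]
finger_gap: 65.7
```

```bash
python3 - <<'E'
from h import *
st();to(573.4,-235.4,7,.162)
E
```

```text
26.73 [ 575.2 -228.8   19.7] [3.136 0.115 0.176] F [ 0.1  0.3 -0.2] gap 65.7 j [-0.41  0.7   1.38 -0.07  1.15  1.02]
tool delta [-1.5  6.1 13. ] turn 0.014 rows>= 0.3 zaxis [-0.112 -0.025 -0.993]
```

Emit:
{"fn": "drive_tool", "kwargs": {
  "motion": [-1,5,4,0.014,0,1,5,0,0,0,3,0]
}}

```text
clock: 26.98
eef_pos: [576.3, -233.2, 19.2]
eef_rot: [3.132, 0.109, 0.166]
wrist_force: [-10.8, 2.6, 17.5]
finger_gap: 65.6
```

Emit:
{"fn": "drive_tool", "kwargs": {
  "motion": [0,0,0,0,0,0,0.5,0,0,0,0,0,0,0,0.5,0,0,0,0,0,0,0,0,0,0,0,0,0],
  "jaw": 1
}}

```text
clock: 27.57
eef_pos: [576.4, -231.0, 21.2]
eef_rot: [3.131, 0.106, 0.17]
wrist_force: [0.1, -0.2, 0.3]
finger_gap: 23.0
```

Emit:
{"fn": "drive_tool", "kwargs": {
  "motion": [0,0,-10,0,0,0,-20,0,0,0,-30,0,0,0,-35,0,0,0,-35,0,0,0,-20,0,0,0,-5,0]
}}

```text
clock: 28.15
eef_pos: [591.6, -225.8, 182.4]
eef_rot: [3.135, 0.111, 0.17]
wrist_force: [0.4, 0.3, 0.1]
finger_gap: 0.6
```

```bash
python3 - <<'E'
from h import *
st();to(*S(40,-40),150,TH+np.pi/2)
E
```

```text
28.15 [ 591.6 -225.8  182.4] [3.135 0.111 0.17 ] F [0.4 0.3 0.1] gap 0.6 j [-0.39  0.56  1.21 -0.07  1.46  1.02]
tool delta [  89.8 -379.8   20. ] turn -1.283 rows>= 10.3 zaxis [-0.108 -0.025 -0.994]
```

A finger came down on something at z≈19, so the case isn't where I measured it. I'll look again.

```bash
python3 - <<'E'
from h import *
s=camera("side");t=camera("top")
cv2.imwrite("pics/t7.png",np.hstack([cv2.resize(t[130:270,260:420],(400,350),interpolation=2),cv2.resize(s[160:300,220:380],(400,350),interpolation=2)])[:,:,::-1])
E
```

```text
(no output)
```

View pics/t7.png

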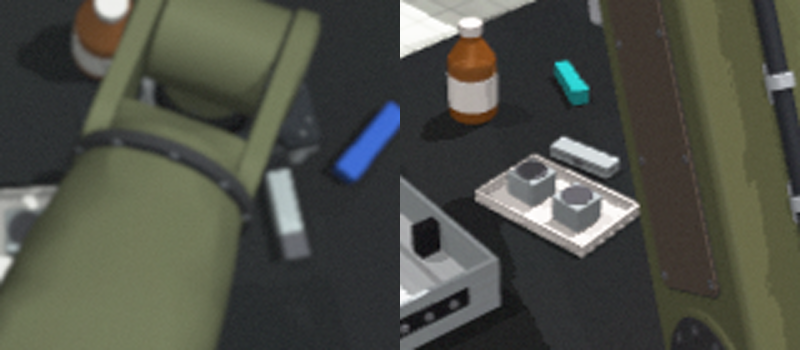

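Both jars stand in the dish. The case has been knocked toward the dish and now lies at side-crop (586,155), between the dish and its old place.

```bash
python3 - <<'E'
from h import *
t=cv2.imread("pics/t5.png")[:, :400]; g=t.max(2)
k=np.zeros(g.shape,np.uint8);k[120:235,170:230]=g[120:235,170:230]>115
c=max(cv2.findContours(k,0,2)[0],key=cv2.contourArea)[:,0,:]
print("t5 top",cv2.minAreaRect(np.array([pt("top",p/2.5+[230,150],18)[:2] for p in c],np.float32)))
s=cv2.imread("pics/t7.png")[:,400:]; g=s.max(2)
k=np.zeros(g.shape,np.uint8);k[125:182,145:222]=g[125:182,145:222]>150
k[(np.arange(350)[:,None]>150+0*0)&(np.arange(400)[None]<150)]=0
c=max(cv2.findContours(k,0,2)[0],key=cv2.contourArea)[:,0,:]
print("t7 side",cv2.boundingRect(c),cv2.minAreaRect(np.array([pt("side",p/2.5+[220,160],18)[:2] for p in c],np.float32)))
for p in((553,147),(566,137),(618,158),(610,167)): print(pt("side",(220+(p[0]-400)/2.5,160+p[1]/2.5),18).round())
st()
E
```

```text
t5 top ((577.893310546875, -186.41998291015625), (91.7721176147461, 30.33229637145996), 7.830428600311279)
t7 side (152, 137, 66, 31) ((580.5640869140625, -186.10589599609375), (90.68737030029297, 29.03685188293457), 8.65343189239502)
[ 617. -166.   18.]
[ 622. -195.   18.]
[ 541. -206.   18.]
[ 534. -184.   18.]
28.25 [ 590.9 -225.6  179.5] [3.136 0.113 0.17 ] F [-0.7 -0.3  0.3] gap 0.2 j [-0.39  0.57  1.21 -0.07  1.46  1.02]
```

```bash
python3 - <<'E'
from h import *
to(579.5,-187.5,60,.145)
E
```

```text
tool delta [  8.7 -40.2 119. ] turn 0.025 rows>= 3.0 zaxis [-0.11  -0.024 -0.994]
```

Emit:
{"fn": "drive_tool", "kwargs": {
  "motion": [3,-14,10,0.025,3,-16,25,0,2,-8,30,0,0,-2,30,0,0,0,18,0,0,0,5,0,0,0,0,0],
  "jaw": 0.53
}}

```text
clock: 28.83
eef_pos: [572.5, -184.6, 44.9]
eef_rot: [3.14, 0.126, 0.143]
wrist_force: [0.1, 0.4, 0.6]
finger_gap: 42.5
```

```bash
python3 - <<'E'
from h import *
st();to(579.5,-187.5,8,.145)
E
```

```text
28.83 [ 572.5 -184.6   44.9] [3.14  0.126 0.143] F [0.1 0.4 0.6] gap 42.5 j [-0.35  0.65  1.41 -0.06  1.19  1.11]
tool delta [11.1  3.8 35.8] turn -0.002 rows>= 0.9 zaxis [-0.124 -0.019 -0.992]
```

Emit:
{"fn": "drive_tool", "kwargs": {
  "motion": [5,2,10,0,5,1,12,0,0,0,7,0,0,0,2,0]
}}

```text
clock: 29.17
eef_pos: [579.2, -187.3, 11.7]
eef_rot: [3.14, 0.126, 0.142]
wrist_force: [0.7, 0.7, -0.2]
finger_gap: 44.2
```

```bash
python3 - <<'E'
from h import *
st();to(579.5,-187.5,8,.145)
E
```

```text
29.17 [ 579.2 -187.3   11.7] [3.14  0.126 0.142] F [ 0.7  0.7 -0.2] gap 44.2 j [-0.35  0.7   1.4  -0.07  1.15  1.11]
tool delta [0.7 0.2 3.6] turn -0.003 rows>= 0.1 zaxis [-0.125 -0.019 -0.992]
```

Emit:
{"fn": "drive_tool", "kwargs": {
  "motion": [0,0,3,0,0,0,2,0,0,0,0,0,0,0,0,0,0,0,0,0,0,0,0,0],
  "jaw": 1
}}

```text
clock: 29.67
eef_pos: [578.9, -187.7, 7.7]
eef_rot: [3.14, 0.125, 0.142]
wrist_force: [-0.1, -0.9, -0.1]
finger_gap: 27.3
```

Emit:
{"fn": "drive_tool", "kwargs": {
  "motion": [0,0,-10,0,0,0,-20,0,0,0,-30,0,0,0,-35,0,0,0,-35,0,0,0,-20,0,0,0,-5,0]
}}

```text
clock: 30.25
eef_pos: [597.7, -183.9, 171.4]
eef_rot: [3.141, 0.127, 0.142]
wrist_force: [0.3, -0.2, -0.3]
finger_gap: 27.9
```

```bash
python3 - <<'E'
from h import *
st();to(*S(40,-45),150,TH+np.pi/2)
E
```

```text
30.25 [ 597.7 -183.9  171.4] [3.141 0.127 0.142] F [ 0.3 -0.2 -0.3] gap 27.9 j [-0.33  0.57  1.23 -0.06  1.46  1.11]
tool delta [  65.1 -336.5   13.1] turn -1.311 rows>= 10.5 zaxis [-0.125 -0.018 -0.992]
```

Emit:
{"fn": "drive_tool", "kwargs": {
  "motion": [5,-22,0,0,7,-38,0,0,7,-40,0,0,7,-40,0,0,7,-40,0,0,7,-40,0,0,7,-38,0,0,7,-30,0,0]
}}

```text
clock: 30.92
eef_pos: [609.2, 113.4, 164.4]
eef_rot: [3.138, 0.125, 0.131]
wrist_force: [0.4, -0.5, -0.5]
finger_gap: 27.7
```

Emit:
{"fn": "drive_tool", "kwargs": {
  "motion": [5,-18,0,-0.119,0,-8,-1,-0.119,0,0,-1,-0.119,0,0,-1,-0.119,0,0,-1,-0.119,0,0,-1,-0.119,0,0,-1,-0.119,0,0,-1,-0.119]
}}

```text
clock: 31.58
eef_pos: [606.5, 150.2, 164.7]
eef_rot: [-3.032, 0.077, 1.129]
wrist_force: [-0.3, -0.6, -1.8]
finger_gap: 27.8
```

Emit:
{"fn": "drive_tool", "kwargs": {
  "motion": [0,0,-1,-0.119,0,0,-1,-0.119,0,0,-1,-0.119,0,0,0,0]
}}

```text
clock: 31.92
eef_pos: [605.6, 150.0, 165.3]
eef_rot: [-3.008, 0.031, 1.508]
wrist_force: [-0.5, 0.9, -0.7]
finger_gap: 27.8
```

```bash
python3 - <<'E'
from h import *
st();to(*S(42,-42),26,TH+np.pi/2)
E
```

```text
31.92 [605.6 150.  165.3] [-3.008  0.031  1.508] F [-0.5  0.9 -0.7] gap 27.8 j [0.18 0.58 1.22 0.   1.48 0.25]
tool delta [ 15.7  26.7 136.6] turn 0.056 rows>= 3.4 zaxis [-0.135 -0.023 -0.991]
```

Emit:
{"fn": "drive_tool", "kwargs": {
  "motion": [5,8,15,0.056,5,10,25,0,4,7,28,0,1,1,25,0,0,0,20,0,0,0,10,0,0,0,3,0]
}}

```text
clock: 32.5
eef_pos: [615.7, 159.4, 30.6]
eef_rot: [-3.012, 0.043, 1.421]
wrist_force: [-0.0, -0.2, -0.5]
finger_gap: 27.7
```

```bash
python3 - <<'E'
from h import *
st();to(*S(42,-42),25,TH+np.pi/2); print(loc(read_state()["eef_pos"]))
E
```

```text
32.5 [615.7 159.4  30.6] [-3.012  0.043  1.421] F [-0.  -0.2 -0.5] gap 27.7 j [0.19 0.75 1.28 0.   1.25 0.34]
tool delta [ 1.5 -0.6  5.6] turn -0.032 rows>= 0.3 zaxis [-0.134 -0.022 -0.991]
[ 43.3 -43.3]
```

Emit:
{"fn": "drive_tool", "kwargs": {
  "motion": [1,0,3,-0.032,0,0,2,0,0,0,2,0,0,0,1,0]
}}

```text
clock: 32.83
eef_pos: [615.6, 160.8, 25.6]
eef_rot: [-3.013, 0.038, 1.445]
wrist_force: [-1.5, -1.5, 2.2]
finger_gap: 27.4
```

Emit:
{"fn": "drive_tool", "kwargs": {
  "motion": [0,0,0,0,0,0,0,0,0,0,0,0],
  "jaw": 0.55
}}

```text
clock: 33.08
eef_pos: [616.8, 160.8, 28.0]
eef_rot: [-3.017, 0.038, 1.441]
wrist_force: [-0.4, 0.2, 0.6]
finger_gap: 41.4
```

Emit:
{"fn": "drive_tool", "kwargs": {
  "motion": [0,0,-10,0,0,0,-20,0,0,0,-30,0,0,0,-35,0,0,0,-30,0,0,0,-5,0]
}}

```text
clock: 33.58
eef_pos: [633.5, 163.1, 164.4]
eef_rot: [-3.015, 0.039, 1.438]
wrist_force: [-0.0, -0.6, 1.8]
finger_gap: 42.5
```

```bash
python3 - <<'E'
from h import *
st();to(594.5,-349,150,.185)
s=camera("side");t=camera("top")
cv2.imwrite("pics/t8.png",np.hstack([cv2.resize(t[150:290,240:400],(400,350),interpolation=2),cv2.resize(s[170:310,150:310],(400,350),interpolation=2)])[:,:,::-1])
g=t.max(2);print("can",rect("top",win(g>90,355,185,392,242),22))
E
```

```text
33.58 [633.5 163.1 164.4] [-3.015  0.039  1.438] F [-0.  -0.6  1.8] gap 42.5 j [0.19 0.65 1.11 0.   1.51 0.33]
tool delta [-511.8   33.3   30.3] turn 1.253 rows>= 12.3 zaxis [-0.131 -0.021 -0.991]
can ((594.8867797851562, -348.87860107421875), (91.18004608154297, 27.407384872436523), 10.538056373596191)
```

View pics/t8.png

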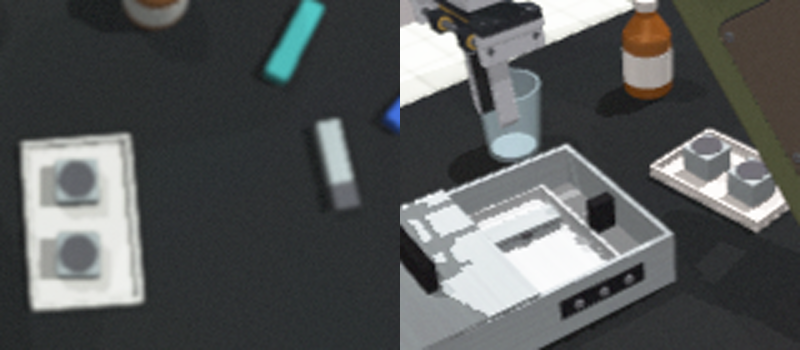

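Both jars are well inside the dish, at crop (76,180) and (77,255). The canister is still at its first place, crop (337,163). The arm is withdrawn from the tray. Heading to the canister.

Emit:
{"fn": "drive_tool", "kwargs": {
  "motion": [-22,2,0,0,-36,2,0,0,-40,2,0,0,-40,2,0,0,-40,2,0,0,-40,2,0,0,-40,3,0,0,-40,3,0,0],
  "jaw": 0.45
}}

```text
clock: 34.35
eef_pos: [604.6, -138.0, 157.7]
eef_rot: [-2.993, 0.04, 1.45]
wrist_force: [0.4, 0.2, 0.4]
finger_gap: 52.0
```

Emit:
{"fn": "drive_tool", "kwargs": {
  "motion": [-40,3,0,0,-40,3,0,0,-40,3,0,0,-36,3,0,0,-24,2,0,0,-12,0,0,0.12,0,0,0,0.12,0,0,-1,0.12]
}}

```text
clock: 35.02
eef_pos: [584.7, -346.6, 148.8]
eef_rot: [-2.995, 0.092, 1.079]
wrist_force: [0.7, 1.0, -0.1]
finger_gap: 51.4
```

Emit:
{"fn": "drive_tool", "kwargs": {
  "motion": [0,0,-1,0.12,0,0,-1,0.12,0,0,-1,0.12,0,0,-1,0.12,0,0,-1,0.12,0,0,-1,0.12,0,0,-1,0.12,0,0,0,0]
}}

```text
clock: 35.68
eef_pos: [580.1, -345.1, 140.0]
eef_rot: [-3.103, 0.188, 0.195]
wrist_force: [0.3, 0.5, -0.2]
finger_gap: 51.4
```

```bash
python3 - <<'E'
from h import *
st();to(596,-351,50,.184)
E
```

```text
35.68 [ 580.1 -345.1  140. ] [-3.103  0.188  0.195] F [ 0.3  0.5 -0.2] gap 51.4 j [-0.55  0.75  1.02 -0.1   1.54  0.84]
tool delta [31.  12.2 85.3] turn 0.011 rows>= 2.2 zaxis [-0.191  0.001 -0.982]
```

Emit:
{"fn": "drive_tool", "kwargs": {
  "motion": [10,4,15,0.011,10,4,25,0,8,3,25,0,3,1,14,0,0,0,5,0,0,0,0,0]
}}

```text
clock: 36.18
eef_pos: [594.1, -349.8, 42.5]
eef_rot: [-3.097, 0.193, 0.205]
wrist_force: [0.2, 0.9, 0.2]
finger_gap: 51.7
```

```bash
python3 - <<'E'
from h import *
st();to(596,-351,10,.184)
E
```

```text
36.18 [ 594.1 -349.8   42.5] [-3.097  0.193  0.205] F [0.2 0.9 0.2] gap 51.7 j [-0.55  0.88  1.03 -0.1   1.41  0.85]
tool delta [ 7.8  3.  31.5] turn 0.021 rows>= 0.8 zaxis [-0.197  0.005 -0.98 ]
```

Emit:
{"fn": "drive_tool", "kwargs": {
  "motion": [4,2,10,0.02,3,1,11,0,1,0,7,0,0,0,3,0]
}}

```text
clock: 36.52
eef_pos: [597.3, -351.8, 10.9]
eef_rot: [-3.103, 0.191, 0.185]
wrist_force: [-0.6, -0.3, 0.6]
finger_gap: 51.3
```

Emit:
{"fn": "drive_tool", "kwargs": {
  "motion": [0,0,1,0,0,0,1,0,0,0,0,0,0,0,0,0,0,0,0,0,0,0,0,0],
  "jaw": 1
}}

```text
clock: 37.02
eef_pos: [597.2, -352.0, 9.9]
eef_rot: [-3.104, 0.19, 0.185]
wrist_force: [0.8, -0.1, -0.9]
finger_gap: 21.8
```

Emit:
{"fn": "drive_tool", "kwargs": {
  "motion": [0,0,0,0,0,0,-10,0,0,0,-20,0,0,0,-30,0,0,0,-35,0,0,0,-35,0,0,0,-20,0,0,0,-5,0]
}}

```text
clock: 37.68
eef_pos: [627.1, -351.4, 170.3]
eef_rot: [-3.101, 0.193, 0.186]
wrist_force: [0.3, -0.2, -1.6]
finger_gap: 21.7
```

```bash
python3 - <<'E'
from h import *
st();to(*S(-41,-40),130,TH)
E
```

```text
37.68 [ 627.1 -351.4  170.3] [-3.101  0.193  0.186] F [ 0.3 -0.2 -1.6] gap 21.7 j [-0.53  0.86  0.77 -0.09  1.69  0.86]
tool delta [  11.3 -530.5   60.5] turn 0.304 rows>= 12.8 zaxis [-0.195  0.005 -0.981]
```

Emit:
{"fn": "drive_tool", "kwargs": {
  "motion": [0,-18,0,0.1,-6,-30,1,0.1,-10,-36,2,0.1,-11,-38,2,0,-11,-38,2,0,-11,-38,2,0,-11,-38,2,0,-11,-38,2,0]
}}

```text
clock: 38.35
eef_pos: [570.1, -68.8, 165.4]
eef_rot: [3.118, 0.196, -0.147]
wrist_force: [1.4, 0.8, -1.2]
finger_gap: 21.8
```

Emit:
{"fn": "drive_tool", "kwargs": {
  "motion": [-11,-38,2,0,-11,-38,2,0,-11,-38,2,0,-11,-38,2,0,-11,-36,3,0,-8,-24,3,0,-4,-12,3,0,0,0,0,0]
}}

```text
clock: 39.02
eef_pos: [524.2, 180.1, 152.7]
eef_rot: [3.117, 0.201, -0.141]
wrist_force: [0.3, -0.5, -1.3]
finger_gap: 21.8
```

```bash
python3 - <<'E'
from h import *
st();to(*S(-41,-40),60,TH)
E
```

```text
39.02 [524.2 180.1 152.7] [ 3.117  0.201 -0.141] F [ 0.3 -0.5 -1.3] gap 21.8 j [0.24 0.47 1.42 0.05 1.44 1.94]
tool delta [27.6  4.1 89.1] turn -0.023 rows>= 2.2 zaxis [-0.201  0.004 -0.979]
```

Emit:
{"fn": "drive_tool", "kwargs": {
  "motion": [8,2,15,-0.023,9,2,24,0,8,0,26,0,3,0,16,0,0,0,6,0,0,0,0,0]
}}

```text
clock: 39.52
eef_pos: [533.2, 170.3, 58.0]
eef_rot: [3.122, 0.201, -0.116]
wrist_force: [-0.6, 0.3, -1.3]
finger_gap: 21.6
```

```bash
python3 - <<'E'
from h import *
st();to(*S(-41,-40),27,TH)
E
```

```text
39.52 [533.2 170.3  58. ] [ 3.122  0.201 -0.116] F [-0.6  0.3 -1.3] gap 21.6 j [0.22 0.59 1.48 0.05 1.27 1.89]
tool delta [ 5.1 -2.8 30.5] turn 0.002 rows>= 0.7 zaxis [-0.201  0.003 -0.98 ]
```

Emit:
{"fn": "drive_tool", "kwargs": {
  "motion": [3,-1,12,0,2,-1,10,0,0,0,5,0,0,0,3,0,0,0,1,0]
}}

```text
clock: 39.93
eef_pos: [533.3, 171.2, 26.2]
eef_rot: [3.123, 0.198, -0.117]
wrist_force: [-0.9, -0.5, -1.7]
finger_gap: 21.6
```

```bash
python3 - <<'E'
from h import *
st();to(*S(-41,-40),26,TH)
E
```

```text
39.93 [533.3 171.2  26.2] [ 3.123  0.198 -0.117] F [-0.9 -0.5 -1.7] gap 21.6 j [0.22 0.63 1.49 0.05 1.21 1.89]
tool delta [-1.  -1.3  0.4] turn 0.001 rows>= 0.0 zaxis [-0.198  0.004 -0.98 ]
```

Emit:
{"fn": "drive_tool", "kwargs": {
  "motion": [0,0,2,0,0,0,1,0]
}}

```text
clock: 40.1
eef_pos: [533.4, 170.9, 25.4]
eef_rot: [3.122, 0.196, -0.117]
wrist_force: [-2.5, -1.7, 4.7]
finger_gap: 21.8
```

Emit:
{"fn": "drive_tool", "kwargs": {
  "motion": [0,0,0,0,0,0,0,0,0,0,0,0,0,0,0,0],
  "jaw": 0.55
}}

```text
clock: 40.43
eef_pos: [534.4, 171.2, 27.2]
eef_rot: [3.124, 0.193, -0.116]
wrist_force: [0.5, 0.3, -0.8]
finger_gap: 41.2
```

Emit:
{"fn": "drive_tool", "kwargs": {
  "motion": [0,0,-10,0,0,0,-25,0,0,0,-35,0,0,0,-35,0,0,0,-25,0,0,0,-5,0]
}}

```text
clock: 40.93
eef_pos: [560.4, 170.5, 166.7]
eef_rot: [3.122, 0.197, -0.116]
wrist_force: [-0.6, -0.4, -0.5]
finger_gap: 42.3
```

Emit:
{"fn": "drive_tool", "kwargs": {
  "motion": [0,20,0,-0.11,6,36,0,-0.11,10,36,0,-0.11,16,32,0,-0.11,20,32,0,-0.11,22,30,0,-0.11,14,15,0,-0.11,0,5,0,-0.11]
}}

```text
clock: 41.6
eef_pos: [687.5, -3.6, 144.9]
eef_rot: [-2.999, 0.13, 0.814]
wrist_force: [-0.1, -0.2, -0.7]
finger_gap: 42.5
```

```bash
python3 - <<'E'
from h import *
st();to(563,90.5,150,TH+np.pi/2)
s=camera("side");t=camera("top")
cv2.imwrite("pics/t9.png",np.hstack([cv2.resize(t[150:290,90:250],(400,350),interpolation=2),cv2.resize(s[190:330,130:290],(400,350),interpolation=2)])[:,:,::-1])
E
```

```text
41.6 [687.5  -3.6 144.9] [-2.999  0.13   0.814] F [-0.1 -0.2 -0.7] gap 42.5 j [-0.06  0.79  0.93 -0.01  1.61  0.71]
tool delta [ -17.5 -154.    19.2] turn -0.638 rows>= 5.1 zaxis [-0.191  0.004 -0.982]
```

View pics/t9.png

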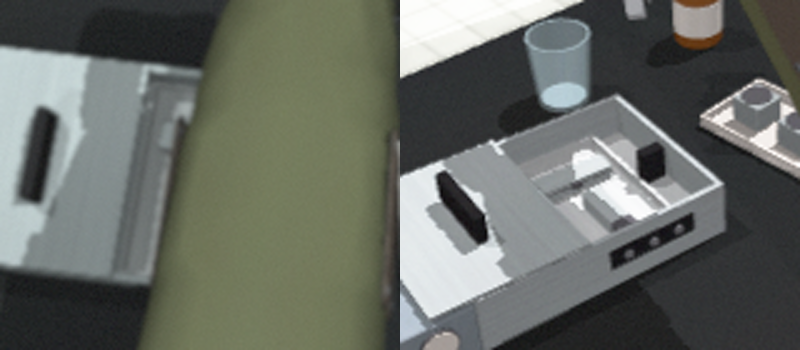

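Both items lie in the tray: the case at side-crop (580,180) and the canister with its cap at (607,212). The jars, beaker and bottle are fine.

Emit:
{"fn": "drive_tool", "kwargs": {
  "motion": [0,-20,-1,-0.107,0,-30,-1,-0.107,0,-30,-1,-0.107,0,-20,-1,-0.107,0,-10,-1,-0.107,0,0,-1,-0.107,0,0,0,0],
  "jaw": 0.3
}}

```text
clock: 42.28
eef_pos: [588.6, 63.2, 169.4]
eef_rot: [-2.947, 0.021, 1.444]
wrist_force: [-0.9, 0.2, 0.6]
finger_gap: 65.7
```

```bash
python3 - <<'E'
from h import *
st();to(562,91.5,100,TH+np.pi/2)
E
```

```text
42.28 [588.6  63.2 169.4] [-2.947  0.021  1.444] F [-0.9  0.2  0.6] gap 65.7 j [0.04 0.54 1.28 0.01 1.52 0.17]
tool delta [ 26.1 -16.1  73.4] turn -0.008 rows>= 1.9 zaxis [-0.194  0.004 -0.981]
```

Emit:
{"fn": "drive_tool", "kwargs": {
  "motion": [9,-6,15,-0.008,9,-6,22,0,7,-4,20,0,1,0,12,0,0,0,4,0,0,0,0,0]
}}

```text
clock: 42.78
eef_pos: [559.2, 94.4, 100.2]
eef_rot: [-2.953, 0.026, 1.414]
wrist_force: [0.4, 0.0, 0.0]
finger_gap: 65.8
```

```bash
python3 - <<'E'
from h import *
st();to(561,91.5,37,TH+np.pi/2)
E
```

```text
42.78 [559.2  94.4 100.2] [-2.953  0.026  1.414] F [0.4 0.  0. ] gap 65.8 j [0.09 0.55 1.43 0.02 1.35 0.24]
tool delta [-0.9 14.1 61.7] turn -0.039 rows>= 1.5 zaxis [-0.19   0.004 -0.982]
```

Emit:
{"fn": "drive_tool", "kwargs": {
  "motion": [0,5,16,-0.039,-1,5,18,0,0,4,16,0,0,0,9,0,0,0,3,0,0,0,0,0]
}}

```text
clock: 43.28
eef_pos: [563.7, 91.3, 39.3]
eef_rot: [-2.959, 0.02, 1.436]
wrist_force: [-0.1, -1.2, 0.0]
finger_gap: 65.7
```

Emit:
{"fn": "drive_tool", "kwargs": {
  "motion": [0,0,0,0,0,0,0,0,0,0,0,0,0,0,0,0,0,0,0,0,0,0,0,0,0,0,0,0,0,0,0,0],
  "jaw": 1,
  "grip_force": 15
}}

```text
clock: 43.95
eef_pos: [564.4, 91.9, 44.0]
eef_rot: [-2.962, 0.019, 1.433]
wrist_force: [-6.2, 0.7, 3.6]
finger_gap: 17.8
```

```bash
python3 - <<'E'
from h import *
st(); to(*S(-3,-6),38,TH+np.pi/2)
E
```

```text
43.95 [564.4  91.9  44. ] [-2.962  0.019  1.433] F [-6.2  0.7  3.6] gap 17.8 j [0.09 0.63 1.46 0.02 1.24 0.22]
tool delta [110.4  -4.7   4.8] turn -0.02 rows>= 2.7 zaxis [-0.18   0.006 -0.984]
```

Emit:
{"fn": "drive_tool", "kwargs": {
  "motion": [8,0,0.3,0,14,-0.3,0.3,0,14,-0.3,0.3,0,14,-0.3,0.3,0,14,-0.3,0.3,0,14,-0.3,0.3,0,10,-0.3,0.3,0]
}}

```text
clock: 44.53
eef_pos: [575.1, 171.8, 44.0]
eef_rot: [-2.962, 0.035, 1.43]
wrist_force: [-2.2, -10.5, 7.2]
finger_gap: 17.7
```

Emit:
{"fn": "drive_tool", "kwargs": {
  "motion": [6,0,0,0,6,0,0,0,5,0,0,0]
}}

```text
clock: 44.78
eef_pos: [576.9, 186.9, 44.0]
eef_rot: [-2.96, 0.041, 1.431]
wrist_force: [-3.0, -9.4, 5.0]
finger_gap: 17.5
```

```bash
python3 - <<'E'
from h import *
st(); to(*S(-3,-6),42,TH+np.pi/2); print(loc(read_state()["eef_pos"]))
E
```

```text
44.78 [576.9 186.9  44. ] [-2.96   0.041  1.431] F [-3.  -9.4  5. ] gap 17.5 j [0.24 0.7  1.34 0.03 1.29 0.37]
tool delta [14.5 -4.5  2.3] turn -0.022 rows>= 0.4 zaxis [-0.185 -0.015 -0.983]
[  1.5 -20.6]
```

Emit:
{"fn": "drive_tool", "kwargs": {
  "motion": [5,0,0,0,5,0,0,0,4,0,0,0,3,0,0,0]
}}

```text
clock: 45.12
eef_pos: [578.4, 199.7, 44.0]
eef_rot: [-2.956, 0.051, 1.432]
wrist_force: [-3.1, -8.9, 3.6]
finger_gap: 17.5
```

Emit:
{"fn": "drive_tool", "kwargs": {
  "motion": [3,0,0,0,3,0,0,0]
}}

```text
clock: 45.28
eef_pos: [578.8, 203.2, 44.0]
eef_rot: [-2.954, 0.056, 1.432]
wrist_force: [-3.1, -15.6, 5.7]
finger_gap: 17.6
```

```bash
python3 - <<'E'
from h import *
st(); print(loc(read_state()["eef_pos"]))
E
```

```text
45.28 [578.8 203.2  44. ] [-2.954  0.056  1.432] F [ -3.1 -15.6   5.7] gap 17.6 j [0.27 0.72 1.3  0.02 1.32 0.4 ]
[ 1.5 -4.2]
```

Emit:
{"fn": "drive_tool", "kwargs": {
  "motion": [4,0,0,0,4,0,0,0,4,0,0,0]
}}

```text
clock: 45.53
eef_pos: [579.3, 207.2, 43.7]
eef_rot: [-2.949, 0.071, 1.432]
wrist_force: [-6.6, -17.1, 7.0]
finger_gap: 17.8
```

Emit:
{"fn": "drive_tool", "kwargs": {
  "motion": [0,0,0,0,0,0,0,0,0,0,0,0,0,0,0,0,0,0,0,0],
  "jaw": 0.4
}}

```text
clock: 45.95
eef_pos: [579.3, 206.8, 43.6]
eef_rot: [-2.949, 0.072, 1.431]
wrist_force: [0.1, -0.4, 1.0]
finger_gap: 47.7
```

Emit:
{"fn": "drive_tool", "kwargs": {
  "motion": [0,-3,-15,0,0,0,-30,0,0,0,-35,0,0,0,-35,0,0,0,-15,0,0,0,0,0]
}}

```text
clock: 46.45
eef_pos: [601.6, 213.8, 174.8]
eef_rot: [-2.944, 0.072, 1.433]
wrist_force: [0.3, 0.1, 0.2]
finger_gap: 56.1
```

```bash
python3 - <<'E'
from h import *
st(); to(*S(0,130),150,TH+np.pi/2)
E
```

```text
46.45 [601.6 213.8 174.8] [-2.944  0.072  1.433] F [0.3 0.1 0.2] gap 56.1 j [0.28 0.66 1.08 0.01 1.61 0.42]
tool delta [121.9 -21.7  20.7] turn -0.02 rows>= 3.0 zaxis [-0.204 -0.043 -0.978]
```

Emit:
{"fn": "drive_tool", "kwargs": {
  "motion": [18,-4,0,0,30,-6,0,0,34,-6,0,0,22,-4,0,0,12,-2,0,0,4,0,0,0],
  "jaw": 1
}}

```text
clock: 46.95
eef_pos: [595.7, 338.7, 165.4]
eef_rot: [-2.942, 0.074, 1.43]
wrist_force: [-0.2, -0.3, 0.9]
finger_gap: 19.7
```

```bash
python3 - <<'E'
from h import *
st(); to(*S(0,132),88,TH+np.pi/2)
s=camera("side")
cv2.imwrite("pics/t10.png",cv2.resize(s[170:310,130:290],(640,560),interpolation=2)[:,:,::-1])
for y in(-6,-14): print(y,((px("side",(*S(0,y),58))-[130,170])*4).round())
E
```

```text
46.95 [595.7 338.7 165.4] [-2.942  0.074  1.43 ] F [-0.2 -0.3  0.9] gap 19.7 j [0.44 0.78 0.9  0.05 1.66 0.59]
tool delta [ 5.2 13.  76.2] turn -0.023 rows>= 1.9 zaxis [-0.206 -0.044 -0.978]
-6 [257. 381.]
-14 [268. 376.]
```

View pics/t10.png

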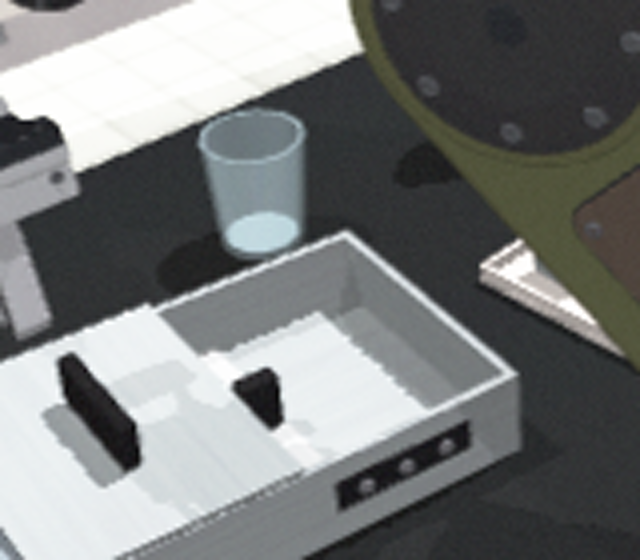

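The tray grip is at crop (257,380), which matches the predicted home position (257,381), so the tray is home. Next I push the cover shut from behind its bar.

Emit:
{"fn": "drive_tool", "kwargs": {
  "motion": [2,5,20,-0.023,2,5,25,0,1,3,20,0,0,0,10,0,0,0,3,0,0,0,0,0]
}}

```text
clock: 47.5
eef_pos: [594.2, 332.1, 82.1]
eef_rot: [-2.941, 0.07, 1.45]
wrist_force: [-0.2, 0.6, 0.1]
finger_gap: -0.0
```

```bash
python3 - <<'E'
from h import *
st(); print(loc(read_state()["eef_pos"])); to(*S(-1,-40),86,TH+np.pi/2)
E
```

```text
47.5 [594.2 332.1  82.1] [-2.941  0.07   1.45 ] F [-0.2  0.6  0.1] gap -0.0 j [0.44 0.83 1.01 0.05 1.51 0.56]
[  1.6 125.7]
tool delta [-165.6   -0.5    7.9] turn -0.003 rows>= 4.0 zaxis [-0.206 -0.044 -0.977]
```

Emit:
{"fn": "drive_tool", "kwargs": {
  "motion": [-6,0,0.3,0,-10,0,0.6,0,-14,0,0.9,0,-16,0,1,0,-16,0,1,0,-16,0,1,0,-16,0,1,0,-14,0,0.9,0]
}}

```text
clock: 48.17
eef_pos: [580.6, 220.6, 89.7]
eef_rot: [-2.95, 0.059, 1.451]
wrist_force: [1.0, 4.2, -2.9]
finger_gap: 0.5
```

```bash
python3 - <<'E'
from h import *
st(); print(loc(read_state()["eef_pos"])); to(*S(-1,-40),84,TH+np.pi/2)
E
```

```text
48.17 [580.6 220.6  89.7] [-2.95   0.059  1.451] F [ 1.   4.2 -2.9] gap 0.5 j [0.29 0.68 1.24 0.02 1.41 0.41]
[ 1.2 13.3]
tool delta [-52.9  -0.4   9.1] turn -0.002 rows>= 1.3 zaxis [-0.196 -0.035 -0.98 ]
```

Emit:
{"fn": "drive_tool", "kwargs": {
  "motion": [-12,0,2,0,-12,0,2,0,-12,0,1,0,-8,0,1,0,-5,0,0.5,0,-4,0,0,0]
}}

```text
clock: 48.67
eef_pos: [573.8, 164.3, 90.3]
eef_rot: [-2.958, 0.048, 1.448]
wrist_force: [9.5, 47.0, -13.6]
finger_gap: 0.6
```

Emit:
{"fn": "drive_tool", "kwargs": {
  "motion": [-4,0,0.3,0,-4,0,0.3,0,-4,0,0.3,0]
}}

```text
clock: 48.92
eef_pos: [573.8, 164.8, 90.4]
eef_rot: [-2.965, 0.024, 1.45]
wrist_force: [8.0, 26.4, -3.7]
finger_gap: 0.7
```

```bash
python3 - <<'E'
from h import *
st(); print(loc(read_state()["eef_pos"]))
E
```

```text
48.92 [573.8 164.8  90.4] [-2.965  0.024  1.45 ] F [ 8.  26.4 -3.7] gap 0.7 j [0.2  0.62 1.35 0.03 1.35 0.31]
[  1.1 -42.9]
```

Hard stop reached at the expected place (-43). Backing off, then a final check.

Emit:
{"fn": "drive_tool", "kwargs": {
  "motion": [3,0,0,0,5,0,0,0,5,0,-20,0,0,0,-35,0,0,0,-35,0,0,0,-35,0,0,0,-10,0]
}}

```text
clock: 49.5
eef_pos: [597.9, 178.5, 223.6]
eef_rot: [-2.955, 0.031, 1.453]
wrist_force: [0.3, 0.1, 0.5]
finger_gap: 0.4
```

Emit:
{"fn": "drive_tool", "kwargs": {
  "motion": [25,0,0,0,38,0,0,0,38,0,0,0,30,0,0,0,15,0,0,0,5,0,0,0,0,0,0,0,0,0,0,0]
}}

```text
clock: 50.17
eef_pos: [618.2, 330.7, 222.4]
eef_rot: [-2.961, 0.037, 1.448]
wrist_force: [0.6, -0.9, 0.6]
finger_gap: 0.2
```

```bash
python3 - <<'E'
from h import *
st(); s=camera("side");t=camera("top")
cv2.imwrite("pics/t11.png",np.hstack([cv2.resize(t[120:330,180:420],(400,350),interpolation=2),cv2.resize(s[180:320,130:290],(400,350),interpolation=2)])[:,:,::-1])
E
```

```text
50.17 [618.2 330.7 222.4] [-2.961  0.037  1.448] F [ 0.6 -0.9  0.6] gap 0.2 j [0.42 0.78 0.78 0.06 1.76 0.55]
```

View pics/t11.png

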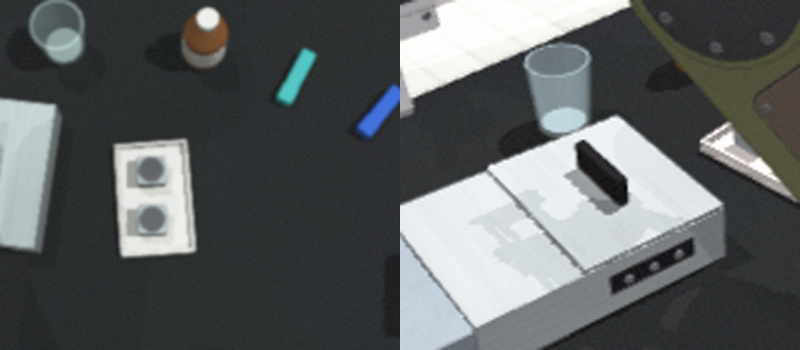

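The cover is flush over the well. Both jars are in the dish at crop (151,170) and (152,220), the bench is clear of items to load, and the look-alikes are untouched.

```bash
python3 -c "
from cell import *
print(sign_off())"
```

```text
the job is handed in; nothing more can be done
None
```

I changed the batch and handed the job in at about 50 s of the 192 s; sign_off gives no verdict. I slid the cover open, drew the tray out, and set both jars in the dish. The canister and the case, the only two items to load on the bench, went into the tray. Then I pushed the tray home and the cover shut to its hard stop.

**Last checks**
- **Cover:** the last picture shows it flush over the well. It stopped hard (47 N) with the finger tip at steriliser y -43 mm, as expected for shut.
- **Tray:** before I shut the cover, its grip was within about 1 px of the predicted home position. The load was last seen lying in the tray just before the push, and cannot be seen now.
- **Dish and bench:** both jars stand in the dish, and the bottle, beaker and both look-alikes look unmoved. The white box was last seen in place at about 26 s; it was outside the final crop.

**What went wrong or disagreed**
- **Case:** it was knocked about 5 cm aside and I missed that at first. A finger pressed on it with about 20 N, so I measured it again and the second grasp worked.
- **Tool tilt:** the tool leaned up to about 12 degrees over the run. The tray grip therefore closed at 17.8 mm instead of 16, and the tip crept about 4 mm at the end of the push.
- **Layout:** the canister lies across the tray and the case lengthwise beside it, so they are not parallel.

I viewed 15 pictures, one over the budget of 14.

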